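# Clip the empty bottle into the carrying cradle

## Robot

A 6-joint arm with a two-finger parallel gripper is mounted at the origin on the work surface. World frame = base frame: x ahead of the robot, y to its left, z up, the work surface at z = 0. Lengths are in mm, angles in rad, forces in N, time in s.
With the tool pointing down it reaches from about 350 to 875 mm from the base axis. Payload 4.2 kg.
Tool frame: the origin (TCP) lies midway between the tips of the shut fingers; the grasp point (between the pads) lies 19 mm behind it; z points along the fingers, y is the line along which they close (so a half turn about z gives the same grasp; the last joint's range is limited). The gripper opens to 85 mm and grips with 20 to 120 N. Pads are 22 mm wide; open, the fingers measure 114 mm over their backs; the gripper's body (76 mm by 85 mm) begins 54 mm behind the grasp point. The pads swing forward as they close: fully open they stand 13 mm farther back than shut.
Start: joints at [1.533, 0.385, 0.008, 0, -1.194, -0.259], TCP at [182.756, 597.662, 231.312] pointing down, gripper open.
Joint ranges: [-3.14, 3.14], [-1.21, 2.06], [-1.07, 1.41], [-3.16, 2.05], [-2.99, -0.16], [-3.1, 3.1]. Speed limits (rad/s): [2.79, 2.79, 3.14, 3.14, 3.14, 3.14].

## Interface

Orientations are given as a unit quaternion [x, y, z, w].
In Python, from bench import arm gives the robot as it stands.
- The arm moves only by the tool send_rows, never from a script. Its argument "targets" is a list of rows, each an object of numbers: "gripper": the gripper command: -1 is fully open, 1 is shut, values between are in proportion; "x", "y", "z": the shift along the tool's x, y, z in cm; "ax", "ay", "az": the turn, a rotation vector about the tool's x, y, z in degrees. A call has 1 to 5 rows; each row shifts and turns the commanded pose from where the row before left it, along the tool's axes as they then stand; what a row does not reach is not made up. A row lasts 1/12 s, in which the tool goes at most 41.7 mm and 7.16 degrees, less where a joint would pass 70% of its speed; a pose out of reach is approached as far as the arm can. A call is refused whole if a number of a shift passes 4.17 or a number of a turn 7.16, either way. A call with a gripper value outside its range is refused whole. The fingers move at their own pace and stop on an object; the grip force is fixed at half the most. Time passes only in rows, so rows that do not move let the fingers close. It gives the time, the measured TCP pose, the force, the opening and the grip force at its end, in the units of the state.
- arm.read_state(): the state, without advancing time (a new reading comes with each control period).
- arm.get_image(name): name is "scene" or "top"; returns (picture, depth): 400x640x3 uint8, red, green, blue; 400x640 float32, mm along the optical axis (not along the pixel's ray), 0 where there is no reading.
- arm.camera_model(name): a dict with "fx", "fy", "cx", "cy" (pixels), "cam_to_world" (4x4, takes a point from camera to world coordinates). Camera axes: x right, y down, z forward; pixel columns grow to the right and rows downward; lengths in mm; the calibration is good to about 2 mm. A picture is of the moment at which its call begins. camera_model takes no time and is no camera call.
- arm.job_done(): hands the job in; it is judged then, once.
Trained networks look in the newest picture that a camera, given by its name, has taken for a name from the list of things; names that differ only in an ending like _2 or _b are one class to them, and where a whole thing is asked for, a point or a joint stands for the part that bears it (a point fixed in the world has none). Each returns a list of dicts, best first, with "score" (0 to 1); they miss things now and then, are a little off and sometimes report something else, mostly with a low value. They report only what shows in the picture. A call takes as long as a camera call. They do not tell look-alikes from the thing itself.
- arm.boxes_of(camera, thing): "rect" ([left, top, width, height] in pixels, round what is visible of it).
The state is a dict: "clock": time; "joints": joint angles; "joint_vel": joint speeds; "joint_efforts": joint torques, N m; "position": TCP position; "ee_rot": TCP orientation; "contact_force": force on the tool from outside, world axes, zero at the start; "wrist_torque": the same for the moment, N m; "gripper_width": finger opening in mm; "grasp_force": force on a finger pad.
Only numpy, scipy, OpenCV 4.12 (cv2) and the standard library are available. Lean on these libraries where they do the work, as an engineer would, in place of code of your own. Each camera call takes 0.05 s, during which the arm holds its last target. There are 200 camera calls.

## Task

Draw the empty green bottle by its neck out of the slot under the recycling caddy, set it down lying on the table and let go. Then take it again by its body, lay it in the blue carrying cradle with its neck between the metal cheeks, let go, and press the red-handled sprung lever down over the neck until it clicks and stays down by itself. Leave the ashtray, the crushed can and the bottle cap catcher where they are.

Things in the scene. Friction and masses are not known exactly. Their poses are not given: they have to be found in the camera images.
- caddy: Grey recycling caddy, fixed, 160 deep (x) x 300 wide (y) x 236 high; origin: centre of its underside. Under its bin a bottle slot, open only to the caddy's -x: 80 wide, 74 high, 150 deep, floor = the table. The lower part with the slot is 86 high; the bin above is set back 60 from the slot's mouth (its green tilt-out front and pull lean out 34 of that, look only).
- slot_mouth (a point): Centre of the slot's mouth (caddy x = -80, y = 0), 29 above the table. The bottle is drawn out along the line from the caddy's origin to this point; 150 of travel clears its body.
- bottle: Square green glass bottle, 260 g, lying: x axis along it to the mouth, z up. Origin: middle of the body's underside. Body 105 long (x +-52.5), 58 x 58; shoulder to x = 72.5; round neck 28 in diameter to the mouth at x = 127, lip ring 31 over the last 7. Starts with its body in the slot, neck out, mouth to the caddy's -x; there only the neck can be gripped. Drag it: lifted by the neck it sags.
- bottle_mid (a point): Centre of the bottle's square body (on the bottle's axis, 29 above the face that it lies on).
- bottle_mouth (a point): Centre of the bottle's mouth, on the axis, 127 from bottle_mid.
- cradle: Blue cradle, fixed; base 96 wide, x -70 to 255, bed 20 above the table; origin on the table under the seated body's centre, x towards the mouth. Side lips (inner faces y = +-35, 10 above the bed, x -45 to 45) and an end lip (inner face x = -62, 12 high) frame the body. Metal cheeks (x 98 to 158, inner faces y = +-21, tops 70 above the table) flank the neck: no room for fingers.
- cradle_seat (a point): Where bottle_mid comes when the bottle is seated: 49 above the table, over the cradle's origin. Its axes are the cradle's; bottle_mouth then comes 127 along x.
- lever (a joint): Hold-down lever, rad: 0 raised (start, leaning 74 degrees up over the mouth end), 1.3 down and level. A spring pushes it up (1.5 N at the bar, growing to 3; 5 N upwards frees it again). From about 0.95 a sprung pawl resists (about 8 N at the bar); past about 1.23 it clicks over and is held at its stop, 1.32. Let go earlier, it springs up.
- lever_hinge (a point): Hinge of the lever: cradle x = 185, y = 0, 76 above the table; axis along the cradle's y.
- lever_bar (a point): Centre of the red cross bar at the lever's end, 18 in diameter, 70 long along the cradle's y, 100 from the hinge. Raised: cradle x = 158, 172 above the table; down: x = 85, 76 above the table, clear of the neck (its top is at 63). It moves on an arc about the hinge; press it from above with closed fingers.
- ashtray: White ceramic ashtray, 100 in diameter, 32 high; origin at the centre of its underside. Bystander.
- can: Crushed aluminium can, a puck about 62 in diameter, 38 high; origin at the centre of its underside. Bystander.
- catcher: Open stainless bottle cap catcher, box 60 x 90 x 60 high; origin at the centre of its underside. Bystander.
Mind the look-alikes: they are no part of the job. Of the things shaped like the bottle, the green one is meant.

How it is judged (in metres and radians):
On the way, in this order (a step that is already met when the one before it is completed fails the run):
1. the bottle has been drawn out of the slot, lies on the table and has been let go (horizontal distance between bottle_mid and caddy above 0.125 m and height (world z) of bottle_mid between 0.024 and 0.034 m and linear speed of bottle below 0.03 m/s and contact force between the fingers and bottle below 0.3 N), for 0.2 s.
2. the bottle lies in the cradle, neck between the cheeks, let go, with the lever still up (x of bottle_mid in the frame of cradle_seat between -0.014 and 0.014 m and y of bottle_mid in the frame of cradle_seat between -0.01 and 0.01 m and z of bottle_mid in the frame of cradle_seat between -0.006 and 0.006 m and x of bottle_mouth in the frame of cradle_seat between 0.11 and 0.143 m and y of bottle_mouth in the frame of cradle_seat between -0.016 and 0.016 m and z of bottle_mouth in the frame of cradle_seat between -0.008 and 0.008 m and linear speed of bottle below 0.03 m/s and contact force between the fingers and bottle below 0.3 N and value of joint lever below 0.4 rad), for 0.2 s.
3. the lever has clicked down (value of joint lever above 1.25 rad), for 0.2 s.
At the end, for the whole second after the job is handed in: Bottle at rest in the cradle, mouth towards the lever hinge: bottle_mid within 14 mm along, 10 across, 6 in height of cradle_seat; bottle_mouth 110 to 143 mm along, within 16 across, 8 in height; lever held beyond 1.25 rad by its pawl alone (x of bottle_mid in the frame of cradle_seat between -0.014 and 0.014 m and y of bottle_mid in the frame of cradle_seat between -0.01 and 0.01 m and z of bottle_mid in the frame of cradle_seat between -0.006 and 0.006 m and x of bottle_mouth in the frame of cradle_seat between 0.11 and 0.143 m and y of bottle_mouth in the frame of cradle_seat between -0.016 and 0.016 m and z of bottle_mouth in the frame of cradle_seat between -0.008 and 0.008 m and linear speed of bottle below 0.03 m/s and value of joint lever above 1.25 rad and velocity of joint lever below 0.1 rad/s); the robot touches nothing.
It fails at once if the ashtray is moved by more than 20 mm (distance of ashtray from where it was at the start of the episode above 0.02 m).
It fails at once if the crushed can is moved by more than 20 mm (distance of can from where it was at the start of the episode above 0.02 m).
It fails at once if the bottle cap catcher is moved by more than 20 mm (distance of catcher from where it was at the start of the episode above 0.02 m).
It also fails if it takes over 67 s, if anything falls off the work surface, if the arm or the gripper's body presses on something with over 40 N, if the wrist force passes 120 N, or if a joint passes its speed limit or range.

## Working session

There is one attempt and no reset: what is moved stays moved. The work goes in short steps, Python scripts to look and compute and a tool call to move; the robot and the scene stay as the last step left them, time stands still between calls to the robot, and variables do not carry over. Pictures are saved under pics/ and viewed, at most 10 in all, crops included, and the job is handed in when it is done.

Besides the shell and the picture viewer there is one more tool, called after "Call:" by a JSON object that holds its "method" and its "body". send_rows: Moves the arm, as the interface text tells. Its arguments: {"type":"object","properties":{"targets":{"type":"array"}},"required":["targets"]}

```bash
mkdir -p pics; cat > h.py <<'E'
import numpy as np, cv2
from bench import arm
def snap(n,f=None):
    im,d=arm.get_image(n)
    if f: cv2.imwrite('pics/'+f,cv2.cvtColor(im,cv2.COLOR_RGB2BGR))
    return im,d
def cloud(n,d):
    m=arm.camera_model(n); v,u=np.indices(d.shape)
    P=np.stack([(u-m['cx'])/m['fx']*d,(v-m['cy'])/m['fy']*d,d],-1)
    T=np.array(m['cam_to_world']); W=P@T[:3,:3].T+T[:3,3]; W[d==0]=np.nan
    return W
E
python3 - <<'E'
from h import *
for n in('scene','top'):
    im,d=snap(n,n+'1.png'); W=cloud(n,d); np.save(n+'W.npy',W); np.save(n+'I.npy',im)
    print(n,np.round(arm.camera_model(n)['cam_to_world'],2).tolist())
    for t in('caddy','bottle','cradle','lever','ashtray','can','catcher'):
        for b in arm.boxes_of(n,t)[:3]:
            l,tp,w,h=[int(round(x)) for x in b['rect']]
            c=W[tp+h//2,l+w//2]; print(t,round(b['score'],2),(l,tp,w,h),np.round(c))
print(arm.read_state())
E
```

```text
scene [[-0.33, 0.69, -0.64, 1442.44], [0.94, 0.26, -0.21, 475.8], [0.02, -0.68, -0.73, 1227.03], [0.0, 0.0, 0.0, 1.0]]
caddy 0.63 (351, 156, 78, 131) [589. 392. 235.]
bottle 0.88 (368, 156, 44, 32) [215. 323.  52.]
bottle 0.84 (319, 292, 62, 56) [807. 359.  59.]
bottle 0.65 (336, 187, 18, 20) [374. 210.  44.]
cradle 0.77 (182, 175, 77, 81) [ 597. -132.   58.]
lever 0.86 (191, 188, 21, 45) [ 641. -164.  116.]
lever 0.56 (182, 176, 77, 80) [ 597. -133.   52.]
ashtray 0.8 (227, 254, 33, 29) [725.   3.   9.]
can 0.78 (337, 190, 16, 17) [377. 211.  42.]
catcher 0.67 (278, 171, 29, 28) [404.  34.  66.]
top [[0.03, -0.98, 0.2, 352.25], [-1.0, -0.04, -0.03, 161.77], [0.03, -0.2, -0.98, 989.8], [0.0, 0.0, 0.0, 1.0]]
caddy 0.71 (162, 135, 100, 147) [477. 364. 236.]
bottle 0.74 (215, 311, 60, 74) [177. 306.  58.]
bottle 0.62 (114, 156, 54, 52) [568. 597.  54.]
bottle 0.58 (256, 210, 30, 18) [486. 265.  41.]
cradle 0.59 (412, 131, 58, 132) [ 563. -183.   23.]
cradle 0.17 (439, 152, 33, 14) [ 620. -164.  177.]
lever 0.49 (438, 153, 31, 12) [ 620. -159.  179.]
ashtray 0.95 (350, 117, 37, 32) [743.
[... 203 characters left out ...]
e+00,  3.84630936e-01,  7.93855069e-03,  1.04213946e-05,
       -1.19399150e+00, -2.58572758e-01]), 'joint_vel': array([-6.09419886e-04,  1.91396862e-04,  2.14109918e-03, -1.45731643e-03,
       -3.94156221e-05,  8.39848911e-04]), 'joint_efforts': array([-4.96073444e-04, -3.92030096e+01,  1.88609844e+01,  4.19042274e+00,
       -2.89799664e-04,  1.61039342e-07]), 'position': array([182.75577129, 597.67838773, 231.37047549]), 'ee_rot': array([ 9.89011968e-01, -1.47835465e-01, -1.36662844e-06, -5.64123379e-05]), 'contact_force': array([-0.48078706,  0.20409274, -0.58354185]), 'wrist_torque': array([-0.0277974 ,  0.04691308,  0.01845244]), 'grasp_force': 0.0, 'gripper_width': 85.05682663499881}
```

View pics/scene1.png

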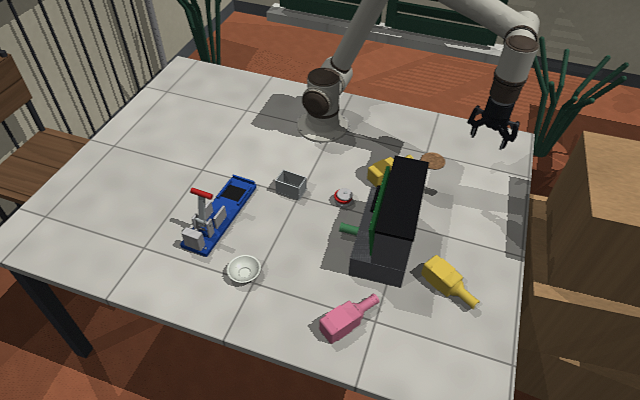

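View pics/top1.png

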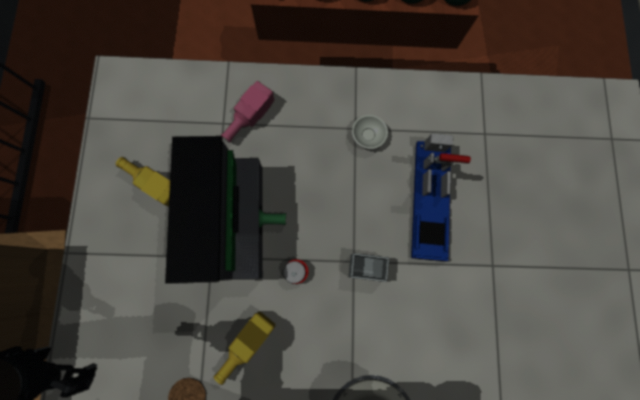

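The scene view shows the green neck at (350,230), emerging from the grey caddy towards −y, with the can at (344,196), the catcher at (290,185), the ashtray at (243,270) and the blue cradle at (182–257,175–255). The red bar is at (202,193). In the top view, the neck is at (273,218), the cradle at (412–450,140–260), and the bar at (455,158). The yellow and pink bottles are the look-alikes.

```bash
python3 - <<'E'
from h import *
for n in('scene','top'):
    W=np.load(n+'W.npy'); I=np.load(n+'I.npy'); hsv=cv2.cvtColor(I,cv2.COLOR_RGB2HSV)
    H,S,V=[hsv[...,i].astype(int) for i in range(3)]
    x,y,z=W[...,0],W[...,1],W[...,2]
    tab=(x>300)&(x<850)&(y>-300)&(y<500)&(S<40)&(V>120)&(abs(z)<15); print(n,'table z',np.nanmedian(z[tab]))
    def st(name,m,rect=True):
        P=W[m]; print(name,len(P),'med',np.round(np.median(P,0),1),'p2',np.round(np.percentile(P,2,axis=0),1),'p98',np.round(np.percentile(P,98,axis=0),1))
        if rect:
            r=cv2.minAreaRect(P[:,:2].astype(np.float32)); print('   rect',np.round(r[0],1),np.round(r[1],1),round(r[2],2))
        return P
    g=(H>60)&(H<90)&(S>90)&(V>40)&(x>400)&(x<600)&(y<310)&(y>180)&(z<75)&(z>5); st('neck',g)
    st('neck top',g&(z>np.nanpercentile(z[g],60)))
    st('shelf',(z>80)&(z<92)&(y>230)&(y<420)&(x>300)&(x<720)&(S<60))
    st('bin',(z>225)&(z<246)&(y>230)&(y<500)&(x>250)&(x<720))
    b=(H>105)&(H<130)&(S>140)&(x>300)&(x<800)&(y<0)&(y>-350); st('blue',b&(z>8)&(z<35))
    r=((H<8)|(H>172))&(S>150)&(V>70)&(x>400)&(x<800)&(y<-80)&(y>-300)&(z>100); st('red',r)
    st('cheeks',(z>60)&(z<75)&(x>400)&(x<760)&(y<-60)&(y>-300)&(S<60))
    st('can',(z>25)&(z<50)&(x>320)&(x<440)&(y<260)&(y>170))
    st('catcher',(z>52)&(z<70)&(x>320)&(x<480)&(y<110)&(y>-60))
    st('ash',(z>24)&(z<40)&(x>640)&(x<820)&(y<90)&(y>-80))
E
```

```text
scene table z 0.9571436323924445
neck 145 med [497.1 259.1  41.6] p2 [481.1 234.3  27.5] p98 [504.8 286.9  48.6]
   rect [492.9 261.1] [26.5 55.9] 3.62
neck top 58 med [492.8 260.   45.2] p2 [484.3 233.7  43. ] p98 [502.9 288.   48.9]
   rect [493.8 261. ] [20.5 56. ] 1.58
shelf 840 med [561.  315.9  87.2] p2 [353.4 291.6  81.2] p98 [634.3 399.9  91.5]
   rect [501.3 309.8] [319.5 107.4] 21.51
bin 3056 med [502.  405.8 237.5] p2 [336.5 353.1 232.3] p98 [631.2 457.7 242. ]
   rect [480.5 404.2] [310.6 104. ] 3.53
blue 1300 med [ 532.6 -134.1   20.6] p2 [ 401.4 -197.8   10.8] p98 [ 720.5 -103.9   32.5]
   rect [ 559.5 -155.8] [ 98.9 327.3] 85.81
red 110 med [ 628.6 -157.3  179.7] p2 [ 618.9 -191.9  171.8] p98 [ 635.3 -126.7  185.5]
   rect [ 626.4 -160.9] [73.1 17.2] 85.12
cheeks 213 med [ 654.7 -154.    68.3] p2 [ 568.9 -190.5   60.6] p98 [ 721.  -129.1   74.6]
   rect [ 643.  -161.7] [ 62.4 159.1] 86.0
can 222 med [363.7 201.7  37.1] p2 [330.8 173.8  26.5] p98 [385.6 228.5  44.1]
   rect [356.2 200.8] [60.2 62.3] 87.31
catcher 170 med [372.7  17.9  58.2] p2 [339.6 -28.2  52.3] p98 [4
[... 746 characters left out ...]
 14.6] p98 [ 697.1 -108.4   31.5]
   rect [ 556.9 -159.6] [ 94.5 318.9] 86.49
red 149 med [ 623.1 -164.5  179.6] p2 [ 616.7 -194.6  176.4] p98 [ 630.7 -132.   183.1]
   rect [ 624.5 -163.2] [65.  13.3] 83.86
cheeks 259 med [ 607.4 -162.8   68.5] p2 [ 565.1 -192.6   60.5] p98 [ 711.8 -133.5   74.4]
   rect [ 640.7 -164.3] [ 59.3 154.8] 88.13
can 458 med [356.9 196.1  36.4] p2 [330.3 170.9  27. ] p98 [384.6 223.   40.6]
   rect [357.6 197.9] [59.7 55.1] 1.91
catcher 211 med [371.2  13.2  58.8] p2 [339.6 -32.1  53.4] p98 [403.3  59.3  62.3]
   rect [372.1  13.5] [90.5 60. ] 84.68
ash 346 med [749.6   6.3  30. ] p2 [691.5 -36.6  24.3] p98 [785.2  56.6  34.1]
   rect [738.1  11. ] [96.  96.6] 0.5
```

```bash
cat >> h.py <<'E'
from scipy.spatial.transform import Rotation as Ro
def tool(yaw,tilt=0,about=(1,0,0)):
    "tool down with tool x at world yaw (deg), then tilted about a world axis"
    y=np.radians(yaw); c,s=np.cos(y),np.sin(y)
    R=Ro.from_matrix(np.array([[c,s,0],[s,-c,0],[0,0,-1]]))
    return Ro.from_rotvec(np.radians(tilt)*np.array(about,float))*R
def plan(wps,start=None,step=39,turn=6.8):
    "wps: (pos, Rotation, gripper, rows or 0); prints rows"
    s=arm.read_state(); p,R=(np.array(s['position']),Ro.from_quat(s['ee_rot'])) if start is None else start
    k=0
    for P,Q,g,n in wps:
        P=np.array(P,float); n=n or int(max(np.ceil(np.linalg.norm(P-p)/step),np.ceil(np.degrees((R.inv()*Q).magnitude())/turn),1))
        for i in range(n):
            f=1/(n-i)
            d=np.round(R.inv().apply((P-p)*f)/10,2); w=np.round(np.degrees((R.inv()*Q).as_rotvec())*f,1)
            p=p+R.apply(d*10); R=R*Ro.from_rotvec(np.radians(w))
            if k%5==0: print('--')
            k+=1
            print('{'+','.join(f'"{a}":{v:g}' for a,v in zip(('x','y','z','ax','ay','az'),[*d,*w]) if v)+f',"gripper":{g}'+'}')
        print('  # at',np.round(p))
    return p,R
E
python3 - <<'E'
from h import *
s=arm.read_state(); R0=Ro.from_quat(s['ee_rot']); p0=np.array(s['position'])
T=tool(-86.5,15)
plan([(p0+[0,0,70],R0,-1,0),((490,253,300),T,-1,0),((490,253,60),T,-1,0),((490,253,12.6),T,-1,2)])
E
```

```text
--
{"z":-3.5,"gripper":-1}
{"z":-3.5,"gripper":-1}
  # at [183. 598. 301.]
{"x":3.29,"y":2,"z":0.01,"ax":0.8,"ay":-1,"az":5.8,"gripper":-1}
{"x":3.47,"y":1.65,"z":-0.07,"ax":0.8,"ay":-1,"az":5.8,"gripper":-1}
{"x":3.62,"y":1.29,"z":-0.16,"ax":0.8,"ay":-1.1,"az":5.7,"gripper":-1}
--
{"x":3.73,"y":0.93,"z":-0.24,"ax":0.8,"ay":-1.1,"az":5.8,"gripper":-1}
{"x":3.8,"y":0.54,"z":-0.32,"ax":0.8,"ay":-1,"az":5.7,"gripper":-1}
{"x":3.82,"y":0.16,"z":-0.4,"ax":0.8,"ay":-1.1,"az":5.8,"gripper":-1}
{"x":3.81,"y":-0.24,"z":-0.47,"ax":0.8,"ay":-1,"az":5.7,"gripper":-1}
{"x":3.76,"y":-0.62,"z":-0.53,"ax":0.8,"ay":-1.1,"az":5.8,"gripper":-1}
--
{"x":3.67,"y":-1,"z":-0.59,"ax":0.9,"ay":-1.1,"az":5.7,"gripper":-1}
{"x":3.54,"y":-1.37,"z":-0.64,"ax":0.8,"ay":-1,"az":5.8,"gripper":-1}
{"x":3.37,"y":-1.74,"z":-0.68,"ax":0.9,"ay":-1.1,"az":5.7,"gripper":-1}
{"x":3.16,"y":-2.07,"z":-0.71,"ax":0.8,"ay":-1,"az":5.8,"gripper":-1}
  # at [490. 253. 300.]
{"x":0.88,"y":0.05,"z":3.31,"gripper":-1}
--
{"x":0.89,"y":0.05,"z":3.31,"gripper":-1}
{"x":0.88,"y":0.05,"z":3.31,"gripper":-1}
{"x":0.89,"y":0.05,"z":3.31,"gripper":-1}
{"x":0.88,"y":0.05,"z":3.32,"gripper":-1}
{"x":0.89,"y":0.06,"z":3.31,"gripper":-1}
--
{"x":0.88,"y":0.05,"z":3.32,"gripper":-1}
  # at [490. 253.  60.]
{"x":0.61,"y":0.04,"z":2.29,"gripper":-1}
{"x":0.62,"y":0.03,"z":2.29,"gripper":-1}
  # at [490. 253.  13.]
```

Call:
{"method": "send_rows", "body": {"targets": [{"z": -3.5, "gripper": -1}, {"z": -3.5, "gripper": -1}, {"x": 3.3, "y": 2, "ax": 0.8, "ay": -1, "az": 5.8, "gripper": -1}, {"x": 3.5, "y": 1.65, "z": -0.1, "ax": 0.8, "ay": -1, "az": 5.8, "gripper": -1}, {"x": 3.6, "y": 1.3, "z": -0.2, "ax": 0.8, "ay": -1.1, "az": 5.7, "gripper": -1}]}}

```text
$.targets[0]: bad value
```

Call:
{"method": "send_rows", "body": {"targets": [{"x": 3.7, "y": 0.9, "z": -0.2, "ax": 0.8, "ay": -1.1, "az": 5.8, "gripper": -1}, {"x": 3.8, "y": 0.5, "z": -0.3, "ax": 0.8, "ay": -1, "az": 5.7, "gripper": -1}, {"x": 3.8, "y": 0.2, "z": -0.4, "ax": 0.8, "ay": -1.1, "az": 5.8, "gripper": -1}, {"x": 3.8, "y": -0.2, "z": -0.5, "ax": 0.8, "ay": -1, "az": 5.7, "gripper": -1}, {"x": 3.8, "y": -0.6, "z": -0.5, "ax": 0.8, "ay": -1.1, "az": 5.8, "gripper": -1}]}}

```text
clock: 1.22
position: [348.1, 497.8, 243.2]
ee_rot: [0.919, -0.391, -0.04, -0.042]
contact_force: [0.6, 0.6, -0.7]
gripper_width: 85.3
grasp_force: 0.0
```

Call:
{"method": "send_rows", "body": {"targets": [{"x": 3.7, "y": -1, "z": -0.6, "ax": 0.9, "ay": -1.1, "az": 5.7, "gripper": -1}, {"x": 3.5, "y": -1.4, "z": -0.6, "ax": 0.8, "ay": -1, "az": 5.8, "gripper": -1}, {"x": 3.4, "y": -1.7, "z": -0.7, "ax": 0.9, "ay": -1.1, "az": 5.7, "gripper": -1}, {"x": 3.2, "y": -2.1, "z": -0.7, "ax": 0.8, "ay": -1, "az": 5.8, "gripper": -1}, {"gripper": -1}]}}

```text
$.targets[4]: bad value
```

All keys are required in each row, so the first call was refused and the second ran alone. Nothing was touched; I'll re-plan from this pose.

```bash
sed -i 's/ if v)+f/)+f/' h.py
python3 - <<'E'
from h import *
s=arm.read_state(); R0=Ro.from_quat(s['ee_rot']); p0=np.array(s['position'])
T=tool(-86.5,15)
plan([(p0+[0,0,70],R0,-1,0),((490,253,290),T,-1,0),((490,253,60),T,-1,0),((490,253,12.6),T,-1,2)])
E
```

```text
--
{"x":-0.37,"y":-0.16,"z":-3.48,"ax":0,"ay":0,"az":0,"gripper":-1}
{"x":-0.38,"y":-0.15,"z":-3.47,"ax":0,"ay":0,"az":0,"gripper":-1}
  # at [348. 498. 313.]
{"x":3.44,"y":0.85,"z":-0.12,"ax":0.7,"ay":-0.9,"az":5,"gripper":-1}
{"x":3.5,"y":0.54,"z":-0.18,"ax":0.7,"ay":-0.9,"az":5,"gripper":-1}
{"x":3.53,"y":0.23,"z":-0.24,"ax":0.7,"ay":-0.9,"az":5,"gripper":-1}
--
{"x":3.54,"y":-0.08,"z":-0.3,"ax":0.7,"ay":-0.9,"az":5,"gripper":-1}
{"x":3.51,"y":-0.39,"z":-0.35,"ax":0.8,"ay":-0.9,"az":5,"gripper":-1}
{"x":3.46,"y":-0.7,"z":-0.39,"ax":0.7,"ay":-0.9,"az":5,"gripper":-1}
{"x":3.38,"y":-1,"z":-0.44,"ax":0.8,"ay":-0.9,"az":5,"gripper":-1}
{"x":3.27,"y":-1.3,"z":-0.47,"ax":0.7,"ay":-1,"az":5,"gripper":-1}
  # at [490. 253. 290.]
--
{"x":0.99,"y":0.06,"z":3.7,"ax":0,"ay":0,"az":0,"gripper":-1}
{"x":0.99,"y":0.06,"z":3.7,"ax":0,"ay":0,"az":0,"gripper":-1}
{"x":0.99,"y":0.06,"z":3.7,"ax":0,"ay":0,"az":0,"gripper":-1}
{"x":0.99,"y":0.06,"z":3.7,"ax":0,"ay":0,"az":0,"gripper":-1}
{"x":0.99,"y":0.06,"z":3.71,"ax":0,"ay":0,"az":0,"gripper":-1}
--
{"x":1,"y":0.06,"z":3.7,"ax":0,"ay":0,"az":0,"gripper":-1}
  # at [490. 253.  60.]
{"x":0.61,"y":0.04,"z":2.29,"ax":0,"ay":0,"az":0,"gripper":-1}
{"x":0.61,"y":0.04,"z":2.29,"ax":0,"ay":0,"az":0,"gripper":-1}
  # at [490. 253.  13.]
```

Call:
{"method": "send_rows", "body": {"targets": [{"x": -0.4, "y": -0.2, "z": -3.5, "ax": 0, "ay": 0, "az": 0, "gripper": -1}, {"x": -0.4, "y": -0.1, "z": -3.5, "ax": 0, "ay": 0, "az": 0, "gripper": -1}, {"x": 3.4, "y": 0.9, "z": -0.1, "ax": 0.7, "ay": -0.9, "az": 5, "gripper": -1}, {"x": 3.5, "y": 0.5, "z": -0.2, "ax": 0.7, "ay": -0.9, "az": 5, "gripper": -1}, {"x": 3.5, "y": 0.2, "z": -0.2, "ax": 0.7, "ay": -0.9, "az": 5, "gripper": -1}]}}

```text
clock: 1.63
position: [400.1, 407.5, 305.3]
ee_rot: [0.858, -0.506, -0.06, -0.062]
contact_force: [1.5, 0.1, -1.5]
gripper_width: 85.7
grasp_force: 0.0
```

Call:
{"method": "send_rows", "body": {"targets": [{"x": 3.5, "y": -0.1, "z": -0.3, "ax": 0.7, "ay": -0.9, "az": 5, "gripper": -1}, {"x": 3.5, "y": -0.4, "z": -0.4, "ax": 0.8, "ay": -0.9, "az": 5, "gripper": -1}, {"x": 3.5, "y": -0.7, "z": -0.4, "ax": 0.7, "ay": -0.9, "az": 5, "gripper": -1}, {"x": 3.4, "y": -1, "z": -0.4, "ax": 0.8, "ay": -0.9, "az": 5, "gripper": -1}, {"x": 3.3, "y": -1.3, "z": -0.5, "ax": 0.7, "ay": -1, "az": 5, "gripper": -1}]}}

```text
clock: 2.05
position: [489.9, 253.5, 290.7]
ee_rot: [0.722, -0.679, -0.089, -0.095]
contact_force: [0.1, 0.5, 0.0]
gripper_width: 85.2
grasp_force: 0.0
```

Accurate. Now the descent to z≈95, then the slow part.

Call:
{"method": "send_rows", "body": {"targets": [{"x": 1, "y": 0.1, "z": 3.7, "ax": 0, "ay": 0, "az": 0, "gripper": -1}, {"x": 1, "y": 0, "z": 3.7, "ax": 0, "ay": 0, "az": 0, "gripper": -1}, {"x": 1, "y": 0.1, "z": 3.7, "ax": 0, "ay": 0, "az": 0, "gripper": -1}, {"x": 1, "y": 0, "z": 3.7, "ax": 0, "ay": 0, "az": 0, "gripper": -1}, {"x": 1, "y": 0.1, "z": 3.7, "ax": 0, "ay": 0, "az": 0, "gripper": -1}]}}

```text
clock: 2.47
position: [489.7, 254.0, 97.8]
ee_rot: [0.724, -0.678, -0.089, -0.095]
contact_force: [0.3, -0.4, -0.8]
gripper_width: 85.7
grasp_force: 0.0
```

```bash
python3 - <<'E'
from h import *
T=tool(-86.5,15); s=arm.read_state(); print(s['position'],s['joints'])
im,d=snap('scene','s2.png'); cv2.imwrite('pics/s2c.png',cv2.resize(cv2.cvtColor(im,cv2.COLOR_RGB2BGR)[100:300,230:470],None,fx=3,fy=3))
plan([((490,253,12.6),T,-1,3)])
E
```

```text
[489.72332771 254.00528282  97.8340009 ] [ 0.64402123  0.36320554 -0.31850636 -0.30650182 -0.75323718 -0.36839167]
--
{"x":0.61,"y":-0.18,"z":2.48,"ax":0.3,"ay":-0.1,"az":-0,"gripper":-1}
{"x":0.61,"y":-0.16,"z":2.49,"ax":0.3,"ay":-0.2,"az":-0,"gripper":-1}
{"x":0.62,"y":-0.15,"z":2.48,"ax":0.2,"ay":-0.1,"az":-0.1,"gripper":-1}
  # at [490. 253.  13.]
```

View pics/s2c.png

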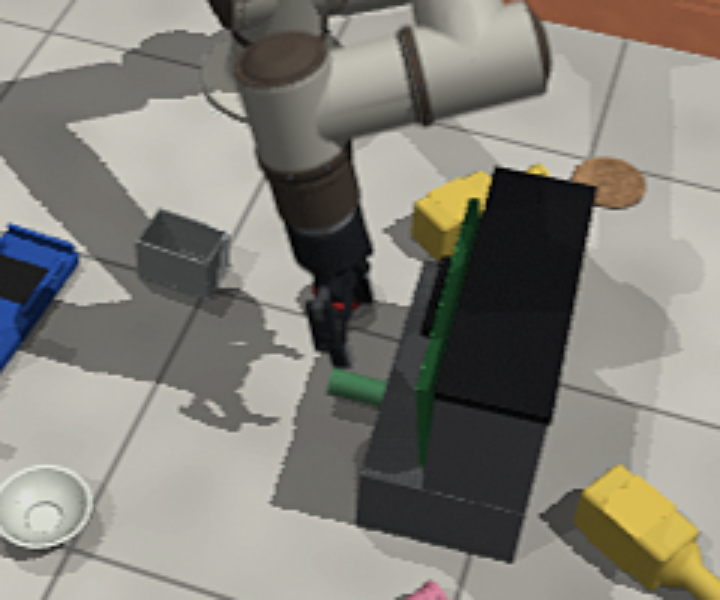

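The crop shows the open fingers over the green neck (crop 355,385), leaning away from the caddy and clear of the shelf and the can.

Call:
{"method": "send_rows", "body": {"targets": [{"x": 0.6, "y": -0.2, "z": 2.5, "ax": 0.3, "ay": -0.1, "az": 0, "gripper": -1}, {"x": 0.6, "y": -0.2, "z": 2.5, "ax": 0.3, "ay": -0.2, "az": 0, "gripper": -1}, {"x": 0.6, "y": -0.1, "z": 2.4, "ax": 0.2, "ay": -0.1, "az": 0, "gripper": -1}, {"x": 0, "y": 0, "z": 0, "ax": 0, "ay": 0, "az": 0, "gripper": -1}, {"x": 0, "y": 0, "z": 0, "ax": 0, "ay": 0, "az": 0, "gripper": 0.3}]}}

```text
clock: 2.93
position: [496.1, 256.5, 23.0]
ee_rot: [0.723, -0.678, -0.087, -0.101]
contact_force: [0.3, 0.7, 0.5]
gripper_width: 75.3
grasp_force: 0.0
```

Call:
{"method": "send_rows", "body": {"targets": [{"x": 0, "y": 0, "z": 0, "ax": 0, "ay": 0, "az": 0, "gripper": 0.5}, {"x": 0, "y": 0, "z": 0, "ax": 0, "ay": 0, "az": 0, "gripper": 1}, {"x": 0, "y": 0, "z": 0, "ax": 0, "ay": 0, "az": 0, "gripper": 1}, {"x": 0, "y": 0, "z": 0, "ax": 0, "ay": 0, "az": 0, "gripper": 1}, {"x": 0, "y": 0, "z": 0, "ax": 0, "ay": 0, "az": 0, "gripper": 1}]}}

```text
clock: 3.35
position: [496.2, 256.8, 24.2]
ee_rot: [0.723, -0.678, -0.087, -0.103]
contact_force: [-1.5, -1.8, 5.3]
gripper_width: 25.5
grasp_force: 59.1
```

```bash
python3 - <<'E'
from h import *
s=arm.read_state(); print(s['position'],s['gripper_width'],s['grasp_force'],s['contact_force'])
R=Ro.from_quat(s['ee_rot']); p=np.array(s['position'])
plan([(p+150*np.array([.061,-.998,0])+[0,0,.5],R,1,10),(p+160*np.array([.061,-.998,0])+[0,0,.5],R,1,2)])
E
```

```text
[496.18749126 256.78719196  24.24821115] 25.49017466745636 59.067041873931885 [-1.47386467 -1.77751933  5.33031863]
--
{"x":1.44,"y":-0,"z":-0.4,"ax":0,"ay":0,"az":0,"gripper":1}
{"x":1.45,"y":-0,"z":-0.4,"ax":0,"ay":0,"az":0,"gripper":1}
{"x":1.44,"y":-0,"z":-0.4,"ax":0,"ay":0,"az":0,"gripper":1}
{"x":1.45,"y":-0,"z":-0.4,"ax":0,"ay":0,"az":0,"gripper":1}
{"x":1.44,"y":-0,"z":-0.4,"ax":0,"ay":0,"az":0,"gripper":1}
--
{"x":1.45,"y":-0,"z":-0.4,"ax":0,"ay":0,"az":0,"gripper":1}
{"x":1.44,"y":-0,"z":-0.41,"ax":0,"ay":0,"az":0,"gripper":1}
{"x":1.45,"y":-0,"z":-0.4,"ax":0,"ay":0,"az":0,"gripper":1}
{"x":1.44,"y":-0,"z":-0.41,"ax":0,"ay":0,"az":0,"gripper":1}
{"x":1.45,"y":-0.01,"z":-0.4,"ax":0,"ay":0,"az":0,"gripper":1}
  # at [505. 107.  25.]
--
{"x":0.48,"y":0,"z":-0.13,"ax":0,"ay":0,"az":0,"gripper":1}
{"x":0.48,"y":0,"z":-0.14,"ax":0,"ay":0,"az":0,"gripper":1}
  # at [506.  97.  25.]
```

Call:
{"method": "send_rows", "body": {"targets": [{"x": 1.45, "y": 0, "z": -0.4, "ax": 0, "ay": 0, "az": 0, "gripper": 1}, {"x": 1.45, "y": 0, "z": -0.4, "ax": 0, "ay": 0, "az": 0, "gripper": 1}, {"x": 1.45, "y": 0, "z": -0.4, "ax": 0, "ay": 0, "az": 0, "gripper": 1}, {"x": 1.45, "y": 0, "z": -0.4, "ax": 0, "ay": 0, "az": 0, "gripper": 1}, {"x": 1.45, "y": 0, "z": -0.4, "ax": 0, "ay": 0, "az": 0, "gripper": 1}]}}

```text
clock: 3.77
position: [501.8, 182.3, 24.3]
ee_rot: [0.723, -0.678, -0.087, -0.104]
contact_force: [-0.1, 3.7, 1.6]
gripper_width: 25.7
grasp_force: 58.8
```

```bash
python3 - <<'E'
from h import *
s=arm.read_state(); print(s['position'],s['gripper_width'],s['grasp_force'],s['contact_force'],s['joints'],Ro.from_quat(s['ee_rot']).as_matrix())
im,d=snap('scene'); cv2.imwrite('pics/s3c.png',cv2.resize(cv2.cvtColor(im,cv2.COLOR_RGB2BGR)[130:290,250:450],None,fx=3,fy=3))
E
```

```text
[501.77891817 182.32592402  24.26646171] 25.697734426405415 58.78027260303497 [-0.07484665  3.66134456  1.5657132 ] [ 0.49762965  0.45991589 -0.38020566 -0.40091557 -0.6233352  -0.11888155] [[ 0.06624589 -0.99768003  0.01568592]
 [-0.96163274 -0.05964223  0.2677784 ]
 [-0.26622162 -0.03282332 -0.96335283]]
```

View pics/s3c.png

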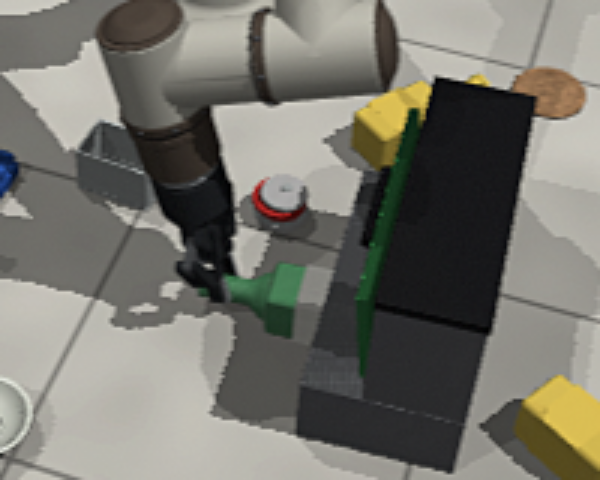

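The crop shows the neck gripped and the green body coming out of the mouth (crop 285,300), clear of the can. I'll carry on.

Call:
{"method": "send_rows", "body": {"targets": [{"x": 1.45, "y": 0, "z": -0.4, "ax": 0, "ay": 0, "az": 0, "gripper": 1}, {"x": 1.45, "y": 0, "z": -0.4, "ax": 0, "ay": 0, "az": 0, "gripper": 1}, {"x": 1.45, "y": 0, "z": -0.4, "ax": 0, "ay": 0, "az": 0, "gripper": 1}, {"x": 1.45, "y": 0, "z": -0.4, "ax": 0, "ay": 0, "az": 0, "gripper": 1}, {"x": 1.45, "y": 0, "z": -0.4, "ax": 0, "ay": 0, "az": 0, "gripper": 1}]}}

```text
clock: 4.23
position: [506.0, 107.3, 24.1]
ee_rot: [0.723, -0.678, -0.087, -0.103]
contact_force: [-0.1, 3.8, 3.5]
gripper_width: 25.5
grasp_force: 58.9
```

Call:
{"method": "send_rows", "body": {"targets": [{"x": 1.0, "y": 0, "z": -0.3, "ax": 0, "ay": 0, "az": 0, "gripper": 1}, {"x": 0.5, "y": 0, "z": -0.1, "ax": 0, "ay": 0, "az": 0, "gripper": 1}, {"x": 0, "y": 0, "z": 0, "ax": 0, "ay": 0, "az": 0, "gripper": 1}, {"x": 0, "y": 0, "z": 0, "ax": 0, "ay": 0, "az": 0, "gripper": 0}, {"x": 0, "y": 0, "z": 0, "ax": 0, "ay": 0, "az": 0, "gripper": -1}]}}

```text
clock: 4.65
position: [505.4, 90.9, 22.7]
ee_rot: [0.723, -0.678, -0.087, -0.101]
contact_force: [-0.1, -0.5, -0.2]
gripper_width: 48.5
grasp_force: 0.0
```

Call:
{"method": "send_rows", "body": {"targets": [{"x": 0, "y": 0, "z": 0, "ax": 0, "ay": 0, "az": 0, "gripper": -1}, {"x": 0, "y": 0, "z": 0, "ax": 0, "ay": 0, "az": 0, "gripper": -1}, {"x": 0, "y": 0, "z": 0, "ax": 0, "ay": 0, "az": 0, "gripper": -1}, {"x": 0, "y": 0, "z": 0, "ax": 0, "ay": 0, "az": 0, "gripper": -1}, {"x": 0, "y": 0, "z": 0, "ax": 0, "ay": 0, "az": 0, "gripper": -1}]}}

```text
clock: 5.07
position: [505.8, 91.0, 22.9]
ee_rot: [0.723, -0.678, -0.087, -0.102]
contact_force: [0.2, 0.3, -0.2]
gripper_width: 85.5
grasp_force: 0.0
```

Call:
{"method": "send_rows", "body": {"targets": [{"x": 0, "y": 0, "z": -2, "ax": 0, "ay": 0, "az": 0, "gripper": -1}, {"x": 0, "y": 0, "z": -3.5, "ax": 0, "ay": 0, "az": 0, "gripper": -1}, {"x": 0, "y": 0, "z": -4, "ax": 0, "ay": 0, "az": 0, "gripper": -1}, {"x": 0, "y": 0, "z": -4, "ax": 0, "ay": 0, "az": 0, "gripper": -1}, {"x": 0, "y": 0, "z": -4, "ax": 0, "ay": 0, "az": 0, "gripper": -1}]}}

```text
clock: 5.48
position: [503.1, 43.9, 193.4]
ee_rot: [0.723, -0.678, -0.087, -0.102]
contact_force: [1.1, 0.3, -0.3]
gripper_width: 85.5
grasp_force: 0.0
```

```bash
cat > bot.py <<'E'
from h import *
def bottle(n,f=None,lo=(300,-250),hi=(700,330)):
    im,d=snap(n,f); W=cloud(n,d); h=cv2.cvtColor(im,cv2.COLOR_RGB2HSV).astype(int)
    x,y,z=W[...,0],W[...,1],W[...,2]
    g=(h[...,0]>60)&(h[...,0]<95)&(h[...,1]>90)&(h[...,2]>35)&(x>lo[0])&(x<hi[0])&(y>lo[1])&(y<hi[1])&(z>5)&(z<100)
    k,lab,st,_=cv2.connectedComponentsWithStats(g.astype(np.uint8)); i=1+np.argmax(st[1:,4]); g=lab==i
    P=W[g]; zt=np.percentile(P[:,2],90); top=P[P[:,2]>zt-7]
    r=cv2.minAreaRect(top[:,:2].astype(np.float32)); R=cv2.minAreaRect(P[:,:2].astype(np.float32))
    print(n,len(P),'ztop',round(zt,1),'top rect',np.round(r[0],1),np.round(r[1],1),round(r[2],1),'all',np.round(R[0],1),np.round(R[1],1),round(R[2],1),'min/max',np.round(np.percentile(P,1,axis=0)),np.round(np.percentile(P,99,axis=0)))
    nk=P[P[:,2]<50]; return P
E
python3 - <<'E'
from bot import *
s=arm.read_state(); print(s['position'],s['joints'])
for n in('scene','top'): bottle(n,n+'4.png')
E
```

```text
[503.12434686  43.90573997 193.41963654] [ 0.24001495  0.21672038 -0.25020478 -0.29845124 -1.0465898  -0.03310938]
scene 394 ztop 60.2 top rect [504.6 151.1] [58.5 36.9] 5.7 all [509.2 117.8] [ 61.2 104. ] 5.7 min/max [478.  68.  10.] [534. 171.  64.]
top 333 ztop 58.7 top rect [498.8 145. ] [51.1 40.7] 2.0 all [499.  140.7] [51.1 49.3] 2.0 min/max [475. 119.  40.] [524. 166.  61.]
```

View pics/top4.png

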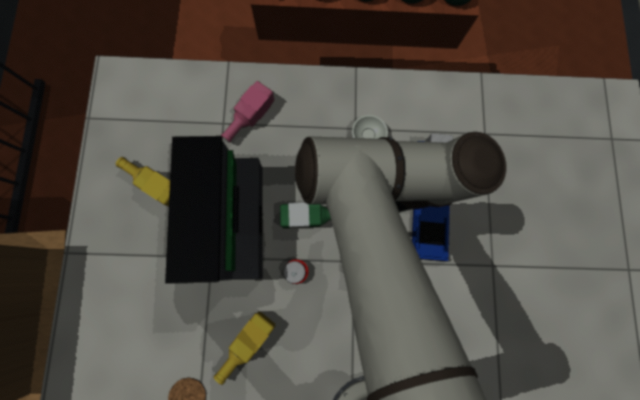

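The top view shows the green bottle lying free at (280–328,215) with a white label on its body, well clear of the caddy mouth (262) and the can (297,271). The arm hides the neck. I'll measure the body including its label.

```bash
python3 - <<'E'
from h import *
for n in('scene','top'):
    im,d=snap(n); W=cloud(n,d); x,y,z=W[...,0],W[...,1],W[...,2]
    m=((z>52)&(z<70)&(x>440)&(x<560)&(y>90)&(y<262)).astype(np.uint8)
    k,lab,st,_=cv2.connectedComponentsWithStats(m); i=1+np.argmax(st[1:,4]); P=W[lab==i]
    r=cv2.minAreaRect(P[:,:2].astype(np.float32)); print(n,len(P),np.median(P[:,2]),r, np.percentile(P,2,axis=0),np.percentile(P,98,axis=0))
E
```

```text
scene 523 58.91856753148636 ((500.18731689453125, 185.78961181640625), (67.09687042236328, 120.35606384277344), 3.632150650024414) [471.58741219 136.59759652  52.78917721] [530.57382465 243.17861353  65.16778968]
top 924 57.143837000210226 ((499.3672180175781, 184.33004760742188), (59.298927307128906, 114.13975524902344), 3.7668449878692627) [469.96722937 135.18184328  53.03556475] [524.90476678 237.83864957  60.52626792]
```

```bash
python3 - <<'E'
from h import *
T=tool(-86.3)
plan([((498.5,189,170),T,-1,5),((498.5,189,90),T,-1,3),((498.5,189,18),T,-1,4)],step=35)
E
```

```text
--
{"x":-2.67,"y":-0.05,"z":1.21,"ax":-0.4,"ay":3.1,"az":-0,"gripper":-1}
{"x":-2.73,"y":-0.05,"z":1.07,"ax":-0.4,"ay":3.1,"az":-0,"gripper":-1}
{"x":-2.78,"y":-0.06,"z":0.91,"ax":-0.4,"ay":3.1,"az":-0,"gripper":-1}
{"x":-2.82,"y":-0.07,"z":0.76,"ax":-0.3,"ay":3,"az":-0,"gripper":-1}
{"x":-2.87,"y":-0.07,"z":0.62,"ax":-0.4,"ay":3.1,"az":-0.1,"gripper":-1}
  # at [498. 189. 170.]
--
{"x":-0,"y":-0,"z":2.67,"ax":0,"ay":-0,"az":0,"gripper":-1}
{"x":-0,"y":-0,"z":2.66,"ax":0,"ay":-0,"az":0,"gripper":-1}
{"x":-0,"y":-0,"z":2.67,"ax":0,"ay":-0,"az":0,"gripper":-1}
  # at [498. 189.  90.]
{"x":-0,"y":-0,"z":1.8,"ax":0,"ay":-0,"az":0,"gripper":-1}
{"x":-0,"y":-0,"z":1.8,"ax":0,"ay":-0,"az":0,"gripper":-1}
--
{"x":-0,"y":-0,"z":1.8,"ax":0,"ay":-0,"az":0,"gripper":-1}
{"x":-0,"y":-0.01,"z":1.8,"ax":0,"ay":-0,"az":0,"gripper":-1}
  # at [499. 189.  18.]
```

Call:
{"method": "send_rows", "body": {"targets": [{"x": -2.7, "y": -0.1, "z": 1.2, "ax": -0.4, "ay": 3.1, "az": 0, "gripper": -1}, {"x": -2.7, "y": 0, "z": 1.1, "ax": -0.4, "ay": 3.1, "az": 0, "gripper": -1}, {"x": -2.8, "y": -0.1, "z": 0.9, "ax": -0.4, "ay": 3.1, "az": 0, "gripper": -1}, {"x": -2.8, "y": -0.1, "z": 0.8, "ax": -0.3, "ay": 3, "az": 0, "gripper": -1}, {"x": -2.9, "y": 0, "z": 0.6, "ax": -0.4, "ay": 3.1, "az": 0, "gripper": -1}]}}

```text
clock: 6.1
position: [496.7, 190.3, 166.3]
ee_rot: [0.73, -0.684, -0.0, 0.004]
contact_force: [1.2, -0.2, 0.9]
gripper_width: 85.5
grasp_force: 0.0
```

Call:
{"method": "send_rows", "body": {"targets": [{"x": 0, "y": 0, "z": 2, "ax": 0, "ay": 0, "az": 0, "gripper": -1}, {"x": 0, "y": 0, "z": 2, "ax": 0, "ay": 0, "az": 0, "gripper": -1}, {"x": 0, "y": 0, "z": 2, "ax": 0, "ay": 0, "az": 0, "gripper": -1}, {"x": 0, "y": 0, "z": 0, "ax": 0, "ay": 0, "az": 0, "gripper": -1}, {"x": 0, "y": 0, "z": 0, "ax": 0, "ay": 0, "az": 0, "gripper": -1}]}}

```text
clock: 6.52
position: [496.6, 188.7, 106.3]
ee_rot: [0.73, -0.684, -0.001, 0.005]
contact_force: [0.4, 0.5, 0.2]
gripper_width: 85.3
grasp_force: 0.0
```

```bash
python3 - <<'E'
from h import *
T=tool(-86.3)
s=arm.read_state(); print(s['position'],s['joints'])
plan([((498.5,189,18),T,-1,5)],step=35)
E
```

```text
[496.55415892 188.68876514 106.25430682] [ 0.66824362  0.35972832 -0.38304033 -0.00106137 -0.83734868 -0.60244364]
--
{"x":-0.01,"y":-0.05,"z":1.76,"ax":0.1,"ay":-0.1,"az":0,"gripper":-1}
{"x":-0.01,"y":-0.05,"z":1.77,"ax":0.1,"ay":-0,"az":0,"gripper":-1}
{"x":-0.01,"y":-0.05,"z":1.76,"ax":0.1,"ay":-0.1,"az":0,"gripper":-1}
{"x":-0.01,"y":-0.05,"z":1.77,"ax":0.1,"ay":-0,"az":0,"gripper":-1}
{"x":-0,"y":-0.04,"z":1.76,"ax":0.1,"ay":-0.1,"az":0,"gripper":-1}
  # at [499. 189.  18.]
```

Call:
{"method": "send_rows", "body": {"targets": [{"x": 0, "y": 0, "z": 1.8, "ax": 0.1, "ay": -0.1, "az": 0, "gripper": -1}, {"x": 0, "y": -0.1, "z": 1.8, "ax": 0.1, "ay": 0, "az": 0, "gripper": -1}, {"x": 0, "y": 0, "z": 1.8, "ax": 0.1, "ay": -0.1, "az": 0, "gripper": -1}, {"x": 0, "y": -0.1, "z": 1.8, "ax": 0.1, "ay": 0, "az": 0, "gripper": -1}, {"x": 0, "y": 0, "z": 1.5, "ax": 0.1, "ay": -0.1, "az": 0, "gripper": -1}]}}

```text
clock: 6.93
position: [500.6, 189.6, 21.4]
ee_rot: [0.729, -0.684, 0.001, -0.004]
contact_force: [-0.6, -0.5, -0.1]
gripper_width: 85.3
grasp_force: 0.0
```

```bash
python3 - <<'E'
from h import *
s=arm.read_state(); print(s['position'],s['contact_force'])
plan([((498.5,189,18),tool(-86.3),-1,2)])
E
```

```text
[500.55408801 189.63918873  21.37914268] [-0.63970456 -0.51891696 -0.129259  ]
--
{"x":0.03,"y":0.11,"z":0.17,"ax":-0.2,"ay":0.1,"az":-0,"gripper":-1}
{"x":0.02,"y":0.1,"z":0.17,"ax":-0.2,"ay":0.2,"az":-0,"gripper":-1}
  # at [499. 189.  18.]
```

Call:
{"method": "send_rows", "body": {"targets": [{"x": 0, "y": 0.1, "z": 0.2, "ax": -0.2, "ay": 0.1, "az": 0, "gripper": -1}, {"x": 0, "y": 0.1, "z": 0.1, "ax": -0.2, "ay": 0.2, "az": 0, "gripper": -1}, {"x": 0, "y": 0, "z": 0, "ax": 0, "ay": 0, "az": 0, "gripper": 0}, {"x": 0, "y": 0, "z": 0, "ax": 0, "ay": 0, "az": 0, "gripper": 1}, {"x": 0, "y": 0, "z": 0, "ax": 0, "ay": 0, "az": 0, "gripper": 1}]}}

```text
clock: 7.35
position: [499.1, 190.2, 20.1]
ee_rot: [0.73, -0.684, 0.0, -0.001]
contact_force: [-1.3, -0.1, -1.1]
gripper_width: 57.4
grasp_force: 64.6
```

Call:
{"method": "send_rows", "body": {"targets": [{"x": 0, "y": 0, "z": 0, "ax": 0, "ay": 0, "az": 0, "gripper": 1}, {"x": 0, "y": 0, "z": 0, "ax": 0, "ay": 0, "az": 0, "gripper": 1}, {"x": 0, "y": 0, "z": -0.5, "ax": 0, "ay": 0, "az": 0, "gripper": 1}, {"x": 0, "y": 0, "z": -1, "ax": 0, "ay": 0, "az": 0, "gripper": 1}, {"x": 0, "y": 0, "z": -2, "ax": 0, "ay": 0, "az": 0, "gripper": 1}]}}

```text
clock: 7.77
position: [495.7, 188.0, 51.8]
ee_rot: [0.729, -0.684, -0.001, 0.004]
contact_force: [-0.8, -0.9, -3.1]
gripper_width: 57.2
grasp_force: 64.6
```

```bash
python3 - <<'E'
from bot import *
s=arm.read_state(); print(s['position'],s['ee_rot'],s['grasp_force'],s['contact_force'])
print('tcp yaw',np.degrees(np.arctan2(*Ro.from_quat(s['ee_rot']).as_matrix()[[1,0],0])))
q=np.array(s['position'])
R0=Ro.from_quat(s['ee_rot']);  W=tool(-3.7)
plan([((500,189,200),tool(-86.3),1,4),((466,-152,200),W,1,14)])
# cradle refine
for n in('scene','top'):
    W=np.load(n+'W.npy'); I=np.load(n+'I.npy'); h=cv2.cvtColor(I,cv2.COLOR_RGB2HSV).astype(int)
    x,y,z=W[...,0],W[...,1],W[...,2]
    b=(h[...,0]>105)&(h[...,0]<130)&(h[...,1]>140)&(x>300)&(x<800)&(y<0)&(y>-350)&(z>3)
    P=W[b]; r=cv2.boxPoints(cv2.minAreaRect(P[:,:2].astype(np.float32))); print(n,np.round(r).tolist())
    c=np.array([558,-158]); 
    for yaw in(-3,-3.5,-4,-4.5):
        u=np.array([np.cos(np.radians(yaw)),np.sin(np.radians(yaw))]); v=np.array([-u[1],u[0]])
        a=(P[:,:2]-c)@u; e=(P[:,:2]-c)@v; print(yaw,np.round(np.percentile(a,[1,99]),1),np.round(np.percentile(e,[2,98]),1))
E
```

```text
[495.70413539 187.97969961  51.83000031] [ 0.7291196  -0.68437169 -0.00098515  0.00436249] 64.60839986801147 [-0.84514561 -0.87510101 -3.12312989]
tcp yaw -86.3725019236697
--
{"x":-0,"y":-0.08,"z":-3.71,"ax":0.1,"ay":-0.1,"az":-0,"gripper":1}
{"x":-0.01,"y":-0.09,"z":-3.7,"ax":0.1,"ay":-0.1,"az":-0,"gripper":1}
{"x":-0.01,"y":-0.09,"z":-3.7,"ax":0.1,"ay":-0,"az":-0,"gripper":1}
{"x":-0.02,"y":-0.1,"z":-3.71,"ax":0.1,"ay":-0.1,"az":-0.1,"gripper":1}
  # at [500. 189. 200.]
{"x":2.41,"y":0.4,"z":-0,"ax":0,"ay":0,"az":-5.9,"gripper":1}
--
{"x":2.36,"y":0.65,"z":-0,"ax":0,"ay":0,"az":-5.9,"gripper":1}
{"x":2.28,"y":0.89,"z":-0,"ax":-0,"ay":0,"az":-5.9,"gripper":1}
{"x":2.18,"y":1.12,"z":-0,"ax":-0,"ay":0,"az":-5.9,"gripper":1}
{"x":2.05,"y":1.33,"z":-0,"ax":-0,"ay":0,"az":-5.9,"gripper":1}
{"x":1.91,"y":1.54,"z":-0,"ax":-0,"ay":0,"az":-5.9,"gripper":1}
--
{"x":1.74,"y":1.72,"z":-0,"ax":-0,"ay":0,"az":-5.9,"gripper":1}
{"x":1.55,"y":1.89,"z":-0,"ax":-0,"ay":0,"az":-5.9,"gripper":1}
{"x":1.35,"y":2.04,"z":-0,"ax":-0,"ay":0,"az":-5.9,"gripper":1}
{"x":1.13,"y":2.17,"z":-0,"ax":-0,"ay":0,"az":-5.9,"gripper":1}
{"x":0.9,"y":2.28,"z":-0,"ax":-0,"ay":0,"az":-5.9,"gripper":1}
--
{"x":0.66,"y":2.36,"z":-0.01,"ax":-0,"ay":0,"az":-5.9,"gripper":1}
{"x":0.41,"y":2.41,"z":-0,"ax":-0,"ay":0,"az":-5.9,"gripper":1}
{"x":0.17,"y":2.45,"z":-0.01,"ax":-0,"ay":0,"az":-5.9,"gripper":1}
  # at [ 466. -152.  200.]
scene [[394.0, -207.0], [723.0, -217.0], [726.0, -108.0], [397.0, -99.0]]
-3 [-157.6  163.4] [-41.4  49.3]
-3.5 [-157.4  163.5] [-41.   49.5]
-4 [-157.5  163.4] [-41.3  49.7]
-4.5 [-157.4  163.5] [-41.9  50.5]
top [[395.0, -197.0], [713.0, -216.0], [719.0, -122.0], [401.0, -103.0]]
-3 [-158.3  145.7] [-43.6  44.9]
-3.5 [-158.4  145.4] [-44.   44.7]
-4 [-158.4  145.3] [-44.4  44.6]
-4.5 [-158.5  145. ] [-45.1  44.9]
```

Call:
{"method": "send_rows", "body": {"targets": [{"x": 0, "y": -0.1, "z": -4, "ax": 0.1, "ay": -0.1, "az": 0, "gripper": 1}, {"x": 0, "y": -0.1, "z": -4, "ax": 0.1, "ay": -0.1, "az": 0, "gripper": 1}, {"x": 0, "y": -0.1, "z": -4, "ax": 0.1, "ay": 0, "az": 0, "gripper": 1}, {"x": 0, "y": -0.1, "z": -4, "ax": 0.1, "ay": -0.1, "az": 0, "gripper": 1}, {"x": 2.4, "y": 0.4, "z": 0, "ax": 0, "ay": 0, "az": -5.9, "gripper": 1}]}}

```text
clock: 8.18
position: [504.4, 169.4, 223.0]
ee_rot: [0.766, -0.643, 0.005, -0.012]
contact_force: [2.4, -0.1, -0.4]
gripper_width: 57.1
grasp_force: 65.4
```

Call:
{"method": "send_rows", "body": {"targets": [{"x": 2.4, "y": 0.6, "z": 0, "ax": 0, "ay": 0, "az": -5.9, "gripper": 1}, {"x": 2.3, "y": 0.9, "z": 0, "ax": 0, "ay": 0, "az": -5.9, "gripper": 1}, {"x": 2.2, "y": 1.1, "z": 0, "ax": 0, "ay": 0, "az": -5.9, "gripper": 1}, {"x": 2.0, "y": 1.3, "z": 0, "ax": 0, "ay": 0, "az": -5.9, "gripper": 1}, {"x": 1.9, "y": 1.5, "z": 0, "ax": 0, "ay": 0, "az": -5.9, "gripper": 1}]}}

```text
clock: 8.6
position: [486.7, 42.4, 212.7]
ee_rot: [0.904, -0.428, 0.001, -0.003]
contact_force: [1.1, 0.3, -2.2]
gripper_width: 57.4
grasp_force: 64.9
```

Call:
{"method": "send_rows", "body": {"targets": [{"x": 1.7, "y": 1.7, "z": 0, "ax": 0, "ay": 0, "az": -5.9, "gripper": 1}, {"x": 1.5, "y": 1.9, "z": 0, "ax": 0, "ay": 0, "az": -5.9, "gripper": 1}, {"x": 1.3, "y": 2.0, "z": 0, "ax": 0, "ay": 0, "az": -5.9, "gripper": 1}, {"x": 1.1, "y": 2.2, "z": 0, "ax": 0, "ay": 0, "az": -5.9, "gripper": 1}, {"x": 0.9, "y": 2.3, "z": 0, "ax": 0, "ay": 0, "az": -5.9, "gripper": 1}]}}

```text
clock: 9.02
position: [473.4, -78.0, 212.1]
ee_rot: [0.983, -0.183, 0.001, -0.003]
contact_force: [0.3, 0.0, -2.9]
gripper_width: 57.2
grasp_force: 64.9
```

Call:
{"method": "send_rows", "body": {"targets": [{"x": 0.7, "y": 2.4, "z": 0, "ax": 0, "ay": 0, "az": -5.9, "gripper": 1}, {"x": 0.4, "y": 2.4, "z": 0, "ax": 0, "ay": 0, "az": -5.9, "gripper": 1}, {"x": 0.2, "y": 2.4, "z": 0, "ax": 0, "ay": 0, "az": -5.9, "gripper": 1}, {"x": 0, "y": 0, "z": 0, "ax": 0, "ay": 0, "az": 0, "gripper": 1}, {"x": 0, "y": 0, "z": 0, "ax": 0, "ay": 0, "az": 0, "gripper": 1}]}}

```text
clock: 9.43
position: [466.8, -150.9, 211.6]
ee_rot: [0.999, -0.034, 0.002, -0.002]
contact_force: [-1.3, 0.2, -2.3]
gripper_width: 57.4
grasp_force: 65.3
```

```bash
python3 - <<'E'
from bot import *
s=arm.read_state(); print(s['position'],s['joints'],s['grasp_force'],s['contact_force'])
print('tcp yaw',np.degrees(np.arctan2(*Ro.from_quat(s['ee_rot']).as_matrix()[[1,0],0])))
for n in('scene','top'):
    im,d=snap(n,n+'5.png'); W=cloud(n,d); h=cv2.cvtColor(im,cv2.COLOR_RGB2HSV).astype(int)
    x,y,z=W[...,0],W[...,1],W[...,2]
    g=(h[...,0]>60)&(h[...,0]<95)&(h[...,1]>90)&(h[...,2]>35)&(x>380)&(x<640)&(y>-260)&(y<-60)&(z>150)&(z<300)
    P=W[g]; print(n,len(P),np.round(np.percentile(P,[1,50,99],axis=0)))
    nk=P[P[:,0]>555]; 
    if len(nk)>10: print('neck',np.round(np.percentile(nk,[1,50,99],axis=0),1),cv2.minAreaRect(nk[:,:2].astype(np.float32)))
    print('xmax',np.sort(P[:,0])[-6:])
E
```

```text
[ 466.83471065 -150.86650979  211.56465004] [ 0.01621564  0.17131821 -0.34225661 -0.00533807 -1.05368038  1.48910535] 65.26489019393921 [-1.29130658  0.22807061 -2.34531308]
tcp yaw -3.902637610180517
scene 518 [[ 434. -177.  205.]
 [ 521. -145.  237.]
 [ 593. -117.  255.]]
neck [[ 557.2 -168.3  209.4]
 [ 578.2 -149.6  232.7]
 [ 594.5 -140.7  238.3]] ((574.5528564453125, -154.5492706298828), (27.097755432128906, 39.95160675048828), 86.7464599609375)
xmax [593.2198165  593.27678233 593.9756841  594.03911443 594.49893817
 594.65774643]Traceback (most recent call last):
  File "<stdin>", line 8, in <module>
    return _quantile_unchecked(
        a, q, axis, out, overwrite_input, method, keepdims, weights)
    return _ureduce(a,
                    func=_quantile_ureduce_func,
    ...<5 lines>...
                    overwrite_input=overwrite_input,
                    method=method)
    r = func(a, **kwargs)
    result = _quantile(arr,
                       quantiles=q,
    ...<2 lines>...
                       out=out,
                       weights=wgt)
    slices_having_nans = np.isnan(arr[-1, ...])
                                  ~~~^^^^^^^^^
IndexError: index -1 is out of bounds for axis 0 with size 0
```

View pics/scene5.png

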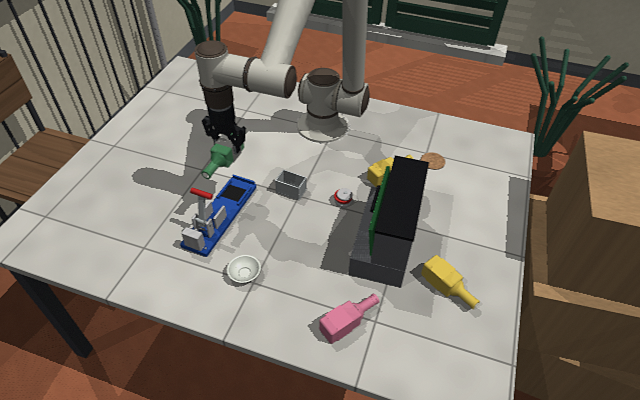

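The scene view shows the bottle held level over the cradle with its neck (215,170) pointing towards the lever. Its mouth x of 594 matches the 593.7 expected. I'll lower it.

```bash
python3 - <<'E'
from h import *
plan([((467,-152,90),tool(-3.7),1,5)])
E
```

```text
--
{"x":-0.02,"y":0.06,"z":2.43,"ax":-0.1,"ay":-0,"az":-0,"gripper":1}
{"x":-0.01,"y":0.05,"z":2.44,"ax":-0,"ay":-0.1,"az":-0,"gripper":1}
{"x":-0.01,"y":0.05,"z":2.43,"ax":-0.1,"ay":-0,"az":-0,"gripper":1}
{"x":-0.01,"y":0.05,"z":2.44,"ax":-0,"ay":-0.1,"az":-0,"gripper":1}
{"x":-0.01,"y":0.05,"z":2.43,"ax":-0.1,"ay":-0,"az":-0.1,"gripper":1}
  # at [ 467. -152.   90.]
```

Call:
{"method": "send_rows", "body": {"targets": [{"x": 0, "y": 0.1, "z": 2.4, "ax": -0.1, "ay": 0, "az": 0, "gripper": 1}, {"x": 0, "y": 0, "z": 2.4, "ax": 0, "ay": -0.1, "az": 0, "gripper": 1}, {"x": 0, "y": 0.1, "z": 2.4, "ax": -0.1, "ay": 0, "az": 0, "gripper": 1}, {"x": 0, "y": 0, "z": 2.4, "ax": 0, "ay": -0.1, "az": 0, "gripper": 1}, {"x": 0, "y": 0, "z": 2.4, "ax": -0.1, "ay": 0, "az": 0, "gripper": 1}]}}

```text
clock: 9.95
position: [468.6, -150.7, 91.2]
ee_rot: [0.999, -0.032, 0.001, 0.0]
contact_force: [0.5, -0.7, -2.7]
gripper_width: 57.5
grasp_force: 65.4
```

```bash
python3 - <<'E'
from h import *
s=arm.read_state(); print(s['position'],s['contact_force'])
im,d=snap('scene'); cv2.imwrite('pics/s6c.png',cv2.resize(cv2.cvtColor(im,cv2.COLOR_RGB2BGR)[140:270,160:290],None,fx=4,fy=4))
plan([((467,-152,43),tool(-3.7),1,5)])
E
```

```text
[ 468.5511489  -150.74180956   91.15951867] [ 0.52036733 -0.73847428 -2.74532109]
--
{"x":0.05,"y":0.03,"z":0.87,"ax":0,"ay":0.1,"az":-0,"gripper":1}
{"x":0.05,"y":0.03,"z":0.87,"ax":0,"ay":0.1,"az":-0,"gripper":1}
{"x":0.05,"y":0.03,"z":0.87,"ax":0,"ay":0.1,"az":-0,"gripper":1}
{"x":0.04,"y":0.03,"z":0.87,"ax":0,"ay":0.1,"az":-0,"gripper":1}
{"x":0.04,"y":0.03,"z":0.86,"ax":0,"ay":0.1,"az":-0,"gripper":1}
  # at [ 467. -152.   43.]
```

View pics/s6c.png

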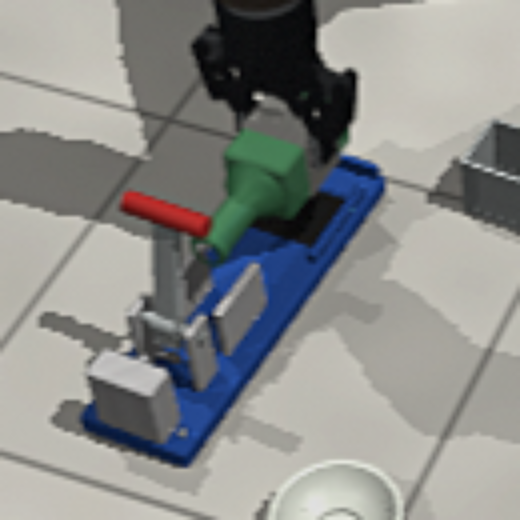

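The crop shows the neck heading between the cheeks behind the red bar, in line with the cradle.

Call:
{"method": "send_rows", "body": {"targets": [{"x": 0, "y": 0, "z": 0.9, "ax": 0, "ay": 0.1, "az": 0, "gripper": 1}, {"x": 0, "y": 0.1, "z": 0.9, "ax": 0, "ay": 0.1, "az": 0, "gripper": 1}, {"x": 0, "y": 0, "z": 0.9, "ax": 0, "ay": 0.1, "az": 0, "gripper": 1}, {"x": 0, "y": 0.1, "z": 0.9, "ax": 0, "ay": 0.1, "az": 0, "gripper": 1}, {"x": 0, "y": 0, "z": 0.8, "ax": 0, "ay": 0, "az": 0, "gripper": 1}]}}

```text
clock: 10.42
position: [468.9, -153.1, 48.2]
ee_rot: [0.999, -0.032, 0.004, 0.001]
contact_force: [0.1, -0.1, -1.8]
gripper_width: 57.4
grasp_force: 65.3
```

Call:
{"method": "send_rows", "body": {"targets": [{"x": 0, "y": 0, "z": 0.1, "ax": 0, "ay": 0, "az": 0, "gripper": 1}, {"x": 0, "y": 0, "z": 0.1, "ax": 0, "ay": 0, "az": 0, "gripper": 1}, {"x": 0, "y": 0, "z": 0, "ax": 0, "ay": 0, "az": 0, "gripper": 1}]}}

```text
clock: 10.67
position: [468.9, -153.5, 46.2]
ee_rot: [0.999, -0.032, 0.004, 0.001]
contact_force: [-0.5, -1.2, -2.0]
gripper_width: 56.9
grasp_force: 65.3
```

```bash
python3 - <<'E'
from h import *
s=arm.read_state(); print(s['position'],s['ee_rot'],s['contact_force'],s['gripper_width'])
im,d=snap('scene'); W=cloud('scene',d); h=cv2.cvtColor(im,cv2.COLOR_RGB2HSV).astype(int)
x,y,z=W[...,0],W[...,1],W[...,2]
g=(h[...,0]>60)&(h[...,0]<95)&(h[...,1]>90)&(x>380)&(x<640)&(y>-260)&(y<-60)
P=W[g]; print(np.round(np.percentile(P,[1,50,99],axis=0))); nk=P[P[:,0]>550]; print('neck',len(nk),np.round(np.percentile(nk,[1,50,99],axis=0)))
E
```

```text
[ 468.87555039 -153.5320177    46.21794624] [ 9.99476080e-01 -3.20581961e-02  4.41707556e-03  5.71653069e-04] [-0.47238138 -1.24688726 -2.00170993] 56.9438118742341
[[ 469. -186.   30.]
 [ 522. -147.   72.]
 [ 595. -122.  109.]]
neck 94 [[ 550. -172.   42.]
 [ 572. -153.   69.]
 [ 595. -142.   75.]]
```

Call:
{"method": "send_rows", "body": {"targets": [{"x": -0.1, "y": -0.1, "z": 0.2, "ax": 0, "ay": 0, "az": 0, "gripper": 1}, {"x": 0, "y": 0, "z": 0.2, "ax": 0, "ay": 0, "az": 0, "gripper": 1}, {"x": 0, "y": 0, "z": 0, "ax": 0, "ay": 0, "az": 0, "gripper": 1}]}}

```text
clock: 10.97
position: [467.2, -152.7, 41.6]
ee_rot: [0.999, -0.032, 0.004, 0.001]
contact_force: [-0.1, -0.1, -2.3]
gripper_width: 57.6
grasp_force: 65.3
```

Call:
{"method": "send_rows", "body": {"targets": [{"x": 0, "y": 0, "z": 0.1, "ax": 0, "ay": 0, "az": 0, "gripper": 1}, {"x": 0, "y": 0, "z": 0.1, "ax": 0, "ay": 0, "az": 0, "gripper": 1}, {"x": 0, "y": 0, "z": 0, "ax": 0, "ay": 0, "az": 0, "gripper": 1}]}}

```text
clock: 11.22
position: [467.8, -152.8, 40.3]
ee_rot: [0.999, -0.032, 0.004, 0.001]
contact_force: [-1.2, 0.0, 3.0]
gripper_width: 57.2
grasp_force: 66.0
```

Contact at z=40.3, as predicted. I'll release, then rise.

Call:
{"method": "send_rows", "body": {"targets": [{"x": 0, "y": 0, "z": 0, "ax": 0, "ay": 0, "az": 0, "gripper": 0.2}, {"x": 0, "y": 0, "z": 0, "ax": 0, "ay": 0, "az": 0, "gripper": -0.5}, {"x": 0, "y": 0, "z": 0, "ax": 0, "ay": 0, "az": 0, "gripper": -1}, {"x": 0, "y": 0, "z": 0, "ax": 0, "ay": 0, "az": 0, "gripper": -1}, {"x": 0, "y": 0, "z": 0, "ax": 0, "ay": 0, "az": 0, "gripper": -1}]}}

```text
clock: 11.63
position: [467.7, -152.8, 39.8]
ee_rot: [0.999, -0.032, 0.004, 0.001]
contact_force: [-0.1, 0.1, 0.7]
gripper_width: 85.2
grasp_force: 0.0
```

Call:
{"method": "send_rows", "body": {"targets": [{"x": 0, "y": 0, "z": -1, "ax": 0, "ay": 0, "az": 0, "gripper": -1}, {"x": 0, "y": 0, "z": -3, "ax": 0, "ay": 0, "az": 0, "gripper": -1}, {"x": 0, "y": 0, "z": -4, "ax": 0, "ay": 0, "az": 0, "gripper": -1}, {"x": 0, "y": 0, "z": -4, "ax": 0, "ay": 0, "az": 0, "gripper": -1}, {"x": 0, "y": 0, "z": -4, "ax": 0, "ay": 0, "az": 0, "gripper": -1}]}}

```text
clock: 12.05
position: [465.7, -152.5, 201.5]
ee_rot: [0.999, -0.032, 0.004, 0.001]
contact_force: [0.1, -0.3, -0.3]
gripper_width: 85.3
grasp_force: 0.0
```

Call:
{"method": "send_rows", "body": {"targets": [{"x": -2, "y": 0, "z": -4, "ax": 0, "ay": 0, "az": 0, "gripper": 1}, {"x": -3, "y": 0, "z": -4, "ax": 0, "ay": 0, "az": 0, "gripper": 1}, {"x": -3, "y": 0, "z": 0, "ax": 0, "ay": 0, "az": 0, "gripper": 1}, {"x": 0, "y": 0, "z": 0, "ax": 0, "ay": 0, "az": 0, "gripper": 1}]}}

```text
clock: 12.38
position: [388.8, -147.4, 271.9]
ee_rot: [0.999, -0.033, 0.006, -0.0]
contact_force: [-0.3, -0.4, -1.0]
gripper_width: 38.6
grasp_force: 0.0
```

```bash
python3 - <<'E'
from h import *
s=arm.read_state(); print(s['position'],s['contact_force'],s['gripper_width'])
for n in('scene','top'):
    im,d=snap(n,n+'7.png'); W=cloud(n,d); h=cv2.cvtColor(im,cv2.COLOR_RGB2HSV).astype(int)
    x,y,z=W[...,0],W[...,1],W[...,2]
    g=(h[...,0]>60)&(h[...,0]<95)&(h[...,1]>90)&(x>380)&(x<640)&(y>-260)&(y<-60)&(z<110)
    P=W[g]; print(n,len(P))
    if len(P)>9:
        nk=P[P[:,0]>550]; print(np.round(np.percentile(P,[1,50,99],axis=0)),'neck',len(nk),np.round(np.percentile(nk,[1,50,99],axis=0)))
    t=W[(z>70)&(z<88)&(x>400)&(x<545)&(y<-100)&(y>-210)]
    if len(t)>20: print('body top',np.median(t[:,2]),cv2.minAreaRect(t[:,:2].astype(np.float32)))
    r=((h[...,0]<8)|(h[...,0]>172))&(h[...,1]>150)&(h[...,2]>70)&(x>400)&(x<800)&(y<-80)&(y>-300)&(z>40)
    if r.sum()>5: print('red',r.sum(),np.round(np.median(W[r],0)),cv2.minAreaRect(W[r][:,:2].astype(np.float32)))
E
```

```text
[ 388.77465723 -147.38658678  271.90115864] [-0.31348295 -0.35809883 -0.95686611] 38.64318882142198
scene 496
[[ 420. -184.   25.]
 [ 517. -146.   68.]
 [ 592. -120.   83.]] neck 77 [[ 550. -173.   29.]
 [ 573. -155.   62.]
 [ 593. -142.   68.]]
body top 78.3479156598437 ((474.9371643066406, -149.41339111328125), (62.51333236694336, 117.26728820800781), 87.70159912109375)
red 112 [ 629. -156.  180.] ((626.4418334960938, -159.95326232910156), (70.82776641845703, 17.550203323364258), 85.66458129882812)
top 398
[[ 510. -179.   21.]
 [ 541. -155.   63.]
 [ 604. -128.   79.]] neck 160 [[ 552. -172.   20.]
 [ 571. -156.   61.]
 [ 605. -145.   67.]]
body top 76.00646337501291 ((518.38818359375, -155.53033447265625), (21.731971740722656, 55.7132453918457), 1.2530676126480103)
red 152 [ 623. -164.  180.] ((624.0327758789062, -163.01022338867188), (65.00660705566406, 13.012776374816895), 87.11431121826172)
```

Seated: body top at 78, neck top at about 63, mouth x at about 593, lever still raised. Next is the lever.

```bash
python3 - <<'E'
from h import *
u=np.array([.998,-.064,0]); o=np.array([467,-152,0]); H=o+185*u+[0,0,76]
T=tool(-3.7)
w=lambda ph,dz:H-100*np.cos(np.radians(ph))*u+[0,0,100*np.sin(np.radians(ph))+9+dz]
pts=[((625,-162,240),T,1,0),(w(74,12),T,1,2),(w(74,1),T,1,1)]
pts+=[(w(p,-2),T,1,1) for p in np.linspace(68,0,12)]+[(w(-2,-3),T,1,1)]
plan(pts)
E
```

```text
--
{"x":3.34,"y":-0.01,"z":0.47,"ax":0,"ay":-0.1,"az":-0,"gripper":1}
{"x":3.34,"y":-0.01,"z":0.46,"ax":0,"ay":-0.1,"az":-0,"gripper":1}
{"x":3.34,"y":-0.01,"z":0.45,"ax":0,"ay":-0.1,"az":-0,"gripper":1}
{"x":3.34,"y":-0.01,"z":0.45,"ax":0,"ay":-0.1,"az":-0,"gripper":1}
{"x":3.34,"y":-0.01,"z":0.44,"ax":0,"ay":-0.1,"az":-0,"gripper":1}
--
{"x":3.34,"y":-0.01,"z":0.44,"ax":0,"ay":-0,"az":-0,"gripper":1}
{"x":3.34,"y":-0.02,"z":0.44,"ax":0,"ay":-0.1,"az":-0,"gripper":1}
  # at [ 625. -162.  240.]
{"x":-0.04,"y":0.01,"z":2.34,"ax":0,"ay":0,"az":-0,"gripper":1}
{"x":-0.04,"y":0.01,"z":2.35,"ax":0,"ay":0,"az":-0,"gripper":1}
  # at [ 624. -162.  193.]
{"x":-0,"y":-0,"z":1.1,"ax":0,"ay":0,"az":-0,"gripper":1}
  # at [ 624. -162.  182.]
--
{"x":-0.99,"y":-0,"z":0.64,"ax":0,"ay":0,"az":-0,"gripper":1}
  # at [ 614. -161.  176.]
{"x":-0.98,"y":-0,"z":0.46,"ax":0,"ay":0,"az":-0,"gripper":1}
  # at [ 604. -161.  171.]
{"x":-0.92,"y":-0,"z":0.56,"ax":0,"ay":0,"az":-0,"gripper":1}
  # at [ 595. -160.  166.]
{"x":-0.86,"y":-0,"z":0.65,"ax":0,"ay":0,"az":-0,"gripper":1}
  # at [ 587. -160.  159.]
{"x":-0.78,"y":-0,"z":0.75,"ax":0,"ay":0,"az":-0,"gripper":1}
  # at [ 579. -159.  152.]
--
{"x":-0.69,"y":-0,"z":0.82,"ax":0,"ay":0,"az":-0,"gripper":1}
  # at [ 572. -159.  143.]
{"x":-0.6,"y":-0,"z":0.9,"ax":0,"ay":0,"az":-0,"gripper":1}
  # at [ 566. -158.  134.]
{"x":-0.51,"y":-0,"z":0.95,"ax":0,"ay":0,"az":-0,"gripper":1}
  # at [ 561. -158.  125.]
{"x":-0.39,"y":-0,"z":1,"ax":0,"ay":0,"az":-0,"gripper":1}
  # at [ 557. -158.  115.]
{"x":-0.29,"y":-0,"z":1.04,"ax":0,"ay":0,"az":-0,"gripper":1}
  # at [ 554. -158.  104.]
--
{"x":-0.18,"y":-0,"z":1.07,"ax":0,"ay":0,"az":-0,"gripper":1}
  # at [ 552. -158.   94.]
{"x":-0.05,"y":-0,"z":1.07,"ax":0,"ay":0,"az":-0,"gripper":1}
  # at [ 552. -157.   83.]
{"x":0,"y":-0,"z":0.45,"ax":0,"ay":0,"az":-0,"gripper":1}
  # at [ 552. -157.   79.]
```

Call:
{"method": "send_rows", "body": {"targets": [{"x": 3.3, "y": 0, "z": 0.5, "ax": 0, "ay": -0.1, "az": 0, "gripper": 1}, {"x": 3.3, "y": 0, "z": 0.5, "ax": 0, "ay": -0.1, "az": 0, "gripper": 1}, {"x": 3.3, "y": 0, "z": 0.4, "ax": 0, "ay": -0.1, "az": 0, "gripper": 1}, {"x": 3.3, "y": 0, "z": 0.4, "ax": 0, "ay": -0.1, "az": 0, "gripper": 1}, {"x": 3.3, "y": 0, "z": 0.4, "ax": 0, "ay": -0.1, "az": 0, "gripper": 1}]}}

```text
clock: 12.9
position: [559.1, -158.5, 246.5]
ee_rot: [0.999, -0.032, -0.001, 0.0]
contact_force: [0.4, -0.8, 0.3]
gripper_width: -0.1
grasp_force: 0.0
```

Call:
{"method": "send_rows", "body": {"targets": [{"x": 3.4, "y": 0, "z": 0.4, "ax": 0, "ay": -0.1, "az": 0, "gripper": 1}, {"x": 3.4, "y": 0, "z": 0.4, "ax": 0, "ay": -0.1, "az": 0, "gripper": 1}, {"x": 0, "y": 0, "z": 2.3, "ax": 0, "ay": 0, "az": 0, "gripper": 1}, {"x": 0, "y": 0, "z": 2, "ax": 0, "ay": 0, "az": 0, "gripper": 1}, {"x": 0, "y": 0, "z": 0, "ax": 0, "ay": 0, "az": 0, "gripper": 1}]}}

```text
clock: 13.32
position: [622.8, -162.2, 189.8]
ee_rot: [0.999, -0.033, -0.008, -0.0]
contact_force: [-0.0, 0.2, -0.6]
gripper_width: -0.1
grasp_force: 0.0
```

```bash
python3 - <<'E'
from h import *
s=arm.read_state(); print(s['position'],s['contact_force'],s['gripper_width'],s['ee_rot'],s['joints'])
im,d=snap('scene'); cv2.imwrite('pics/s8c.png',cv2.resize(cv2.cvtColor(im,cv2.COLOR_RGB2BGR)[120:270,150:290],None,fx=4,fy=4))
E
```

```text
[ 622.76059248 -162.23111985  189.763441  ] [-0.01640658  0.16162746 -0.56322461] -0.13253436876047772 [ 9.99426080e-01 -3.28235596e-02 -8.35980579e-03 -4.87228789e-04] [-0.00459265  0.45345772  0.01057946 -0.00158815 -1.14460418  1.51039637]
```

View pics/s8c.png

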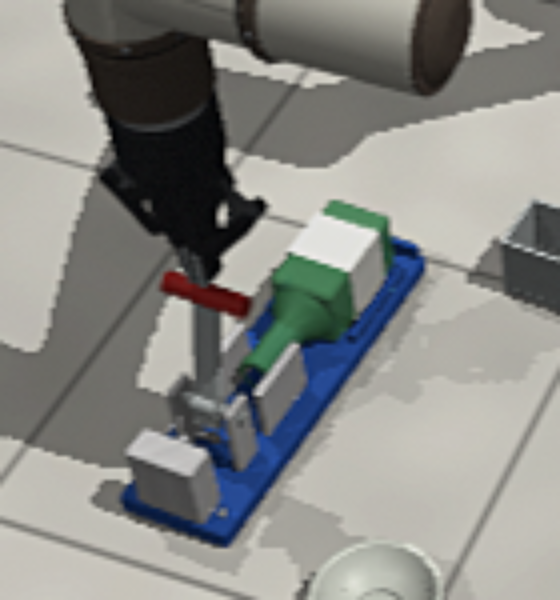

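The crop shows the closed fingertips just above the middle of the red bar (205,290) and the bottle seated in the cradle. Now the first part of the press.

Call:
{"method": "send_rows", "body": {"targets": [{"x": 0.2, "y": 0, "z": 0.8, "ax": 0, "ay": 0, "az": 0, "gripper": 1}, {"x": -0.6, "y": 0, "z": 0.6, "ax": 0, "ay": 0, "az": 0, "gripper": 1}, {"x": -1, "y": 0, "z": 0.5, "ax": 0, "ay": 0, "az": 0, "gripper": 1}, {"x": -1, "y": 0, "z": 0.5, "ax": 0, "ay": 0, "az": 0, "gripper": 1}]}}

```text
clock: 13.7
position: [601.5, -161.4, 175.8]
ee_rot: [0.999, -0.032, 0.0, 0.001]
contact_force: [-0.9, -0.1, 6.1]
gripper_width: -0.1
grasp_force: 2.6
```

```bash
cat > red.py <<'E'
from h import *
s=arm.read_state(); print(np.round(s['position'],1),np.round(s['contact_force'],1))
for n in('scene',):
    im,d=snap(n); W=cloud(n,d); h=cv2.cvtColor(im,cv2.COLOR_RGB2HSV).astype(int)
    x,y,z=W[...,0],W[...,1],W[...,2]
    r=((h[...,0]<8)|(h[...,0]>172))&(h[...,1]>150)&(h[...,2]>70)&(x>400)&(x<800)&(y<-80)&(y>-300)&(z>40)
    if r.sum()>5: print('red',r.sum(),np.round(np.percentile(W[r],[2,50,98],axis=0)))
E
python3 red.py
```

```text
[ 601.5 -161.4  175.8] [-0.9 -0.1  6.1]
red 83 [[ 605. -192.  166.]
 [ 615. -164.  174.]
 [ 621. -130.  180.]]
```

```bash
python3 - <<'E'
from h import *
u=np.array([.998,-.064,0]); o=np.array([467,-152,0]); H=o+185*u+[0,0,76]
T=tool(-3.7)
w=lambda ph,dx,dz:H-(100*np.cos(np.radians(ph))-dx)*u+[0,0,100*np.sin(np.radians(ph))+9+dz]
plan([(w(58,-1,0),T,1,2),(w(40,3,-1),T,1,3),(w(20,3,-2),T,1,4),(w(0,3,-2),T,1,4),(w(-2,3,-4),T,1,2)])
E
```

```text
--
{"x":-0.06,"y":-0.03,"z":0.25,"ax":0,"ay":0.1,"az":-0,"gripper":1}
{"x":-0.06,"y":-0.04,"z":0.25,"ax":0,"ay":0,"az":-0,"gripper":1}
  # at [ 598. -160.  170.]
{"x":-0.65,"y":0,"z":0.72,"ax":0,"ay":0,"az":-0,"gripper":1}
{"x":-0.65,"y":0,"z":0.72,"ax":0,"ay":0,"az":-0,"gripper":1}
{"x":-0.66,"y":0,"z":0.71,"ax":0,"ay":0,"az":-0,"gripper":1}
  # at [ 578. -159.  148.]
--
{"x":-0.43,"y":0,"z":0.78,"ax":0,"ay":0,"az":-0,"gripper":1}
{"x":-0.43,"y":0,"z":0.78,"ax":0,"ay":0,"az":-0,"gripper":1}
{"x":-0.44,"y":0,"z":0.78,"ax":0,"ay":0,"az":-0,"gripper":1}
{"x":-0.43,"y":0,"z":0.77,"ax":0,"ay":0,"az":-0,"gripper":1}
  # at [ 561. -158.  117.]
{"x":-0.15,"y":-0,"z":0.86,"ax":0,"ay":0,"az":-0,"gripper":1}
--
{"x":-0.15,"y":-0,"z":0.85,"ax":0,"ay":0,"az":-0,"gripper":1}
{"x":-0.15,"y":-0,"z":0.86,"ax":0,"ay":0,"az":-0,"gripper":1}
{"x":-0.15,"y":-0,"z":0.85,"ax":0,"ay":0,"az":-0,"gripper":1}
  # at [ 555. -158.   83.]
{"x":0,"y":-0,"z":0.28,"ax":0,"ay":0,"az":-0,"gripper":1}
{"x":0,"y":-0,"z":0.27,"ax":0,"ay":0,"az":-0,"gripper":1}
  # at [ 555. -158.   78.]
```

Call:
{"method": "send_rows", "body": {"targets": [{"x": 0.3, "y": 0, "z": 0.4, "ax": 0, "ay": 0, "az": 0, "gripper": 1}, {"x": 0, "y": 0, "z": 0.5, "ax": 0, "ay": 0, "az": 0, "gripper": 1}, {"x": -0.4, "y": 0, "z": 0.6, "ax": 0, "ay": 0, "az": 0, "gripper": 1}]}}

```text
clock: 14.0
position: [601.8, -162.1, 174.2]
ee_rot: [1.0, -0.03, 0.003, 0.003]
contact_force: [-26.5, 13.8, 67.6]
gripper_width: -0.1
grasp_force: 33.7
```

```bash
python3 red.py
```

```text
[ 601.8 -162.1  174.2] [-26.5  13.8  67.6]
red 77 [[ 606. -193.  165.]
 [ 614. -161.  174.]
 [ 619. -131.  179.]]
```

The press jammed: the force ran along the lever. I'll back off and re-place the tip.

Call:
{"method": "send_rows", "body": {"targets": [{"x": 0, "y": 0, "z": -1.5, "ax": 0, "ay": 0, "az": 0, "gripper": 1}, {"x": 0, "y": 0, "z": -1.5, "ax": 0, "ay": 0, "az": 0, "gripper": 1}, {"x": 0, "y": 0, "z": -0.5, "ax": 0, "ay": 0, "az": 0, "gripper": 1}, {"x": 0, "y": 0, "z": 0, "ax": 0, "ay": 0, "az": 0, "gripper": 1}]}}

```text
clock: 14.38
position: [600.7, -161.3, 195.8]
ee_rot: [0.999, -0.032, 0.0, 0.0]
contact_force: [1.1, 1.2, -0.2]
gripper_width: 0.3
grasp_force: 0.0
```

```bash
python3 red.py; python3 - <<'E'
from h import *
u=np.array([.998,-.064,0]); o=np.array([467,-152,0]); H=o+185*u+[0,0,76]
T=tool(-3.7)
plan([((628,-162,205),T,1,2),((628,-162,186),T,1,2)])
E
```

```text
[ 600.7 -161.3  195.8] [ 1.1  1.2 -0.2]
red 88 [[ 619. -193.  171.]
 [ 629. -163.  179.]
 [ 635. -132.  186.]]
--
{"x":1.4,"y":-0.05,"z":-0.55,"ax":0,"ay":0.1,"az":-0,"gripper":1}
{"x":1.41,"y":-0.04,"z":-0.55,"ax":0,"ay":0,"az":-0,"gripper":1}
  # at [ 628. -162.  205.]
{"x":-0,"y":-0,"z":0.95,"ax":0,"ay":0,"az":-0,"gripper":1}
{"x":-0,"y":-0,"z":0.95,"ax":0,"ay":0,"az":-0,"gripper":1}
  # at [ 628. -162.  186.]
```

Call:
{"method": "send_rows", "body": {"targets": [{"x": 1.4, "y": 0, "z": -0.5, "ax": 0, "ay": 0, "az": 0, "gripper": 1}, {"x": 1.4, "y": 0, "z": -0.5, "ax": 0, "ay": 0, "az": 0, "gripper": 1}, {"x": 0, "y": 0, "z": 1, "ax": 0, "ay": 0, "az": 0, "gripper": 1}, {"x": 0, "y": 0, "z": 1, "ax": 0, "ay": 0, "az": 0, "gripper": 1}, {"x": 0, "y": 0, "z": 0, "ax": 0, "ay": 0, "az": 0, "gripper": 1}]}}

```text
clock: 14.85
position: [626.2, -162.9, 181.3]
ee_rot: [0.999, -0.032, -0.004, 0.0]
contact_force: [1.1, -0.4, 1.5]
gripper_width: 0.1
grasp_force: 0.5
```

```bash
python3 red.py; python3 - <<'E'
from h import *
u=np.array([.998,-.064,0]); o=np.array([467,-152,0]); H=o+185*u+[0,0,76]
T=tool(-3.7)
w=lambda ph,dx,dz:H-(100*np.cos(np.radians(ph))-dx)*u+[0,0,100*np.sin(np.radians(ph))+9+dz]
plan([(w(73,4,-1),T,1,1)]+[(w(p,4,-2),T,1,1) for p in (67,61,55,49)])
E
```

```text
[ 626.2 -162.9  181.3] [ 1.1 -0.4  1.5]
red 63 [[ 619. -193.  171.]
 [ 630. -151.  178.]
 [ 636. -130.  185.]]
--
{"x":-0.01,"y":-0.06,"z":0.18,"ax":0,"ay":0.4,"az":-0,"gripper":1}
  # at [ 626. -162.  180.]
{"x":-0.98,"y":-0,"z":0.46,"ax":0,"ay":-0,"az":-0,"gripper":1}
  # at [ 617. -162.  175.]
{"x":-0.94,"y":-0,"z":0.45,"ax":0,"ay":-0,"az":-0,"gripper":1}
  # at [ 607. -161.  171.]
{"x":-0.89,"y":-0,"z":0.56,"ax":0,"ay":-0,"az":-0,"gripper":1}
  # at [ 598. -160.  165.]
{"x":-0.83,"y":-0,"z":0.64,"ax":0,"ay":-0,"az":-0,"gripper":1}
  # at [ 590. -160.  158.]
```

Call:
{"method": "send_rows", "body": {"targets": [{"x": 0, "y": 0, "z": 0.3, "ax": 0, "ay": 0, "az": 0, "gripper": 1}, {"x": -0.9, "y": 0, "z": 0.4, "ax": 0, "ay": 0, "az": 0, "gripper": 1}, {"x": -0.9, "y": 0, "z": 0.4, "ax": 0, "ay": 0, "az": 0, "gripper": 1}, {"x": 0, "y": 0, "z": 0, "ax": 0, "ay": 0, "az": 0, "gripper": 1}]}}

```text
clock: 15.23
position: [606.9, -161.8, 174.1]
ee_rot: [0.999, -0.032, -0.003, 0.001]
contact_force: [-6.1, 2.9, 13.5]
gripper_width: 0.1
grasp_force: 6.9
```

```bash
python3 red.py
```

```text
[ 606.9 -161.8  174.1] [-6.1  2.9 13.5]
red 62 [[ 602. -196.  165.]
 [ 611. -152.  171.]
 [ 617. -130.  177.]]
```

Call:
{"method": "send_rows", "body": {"targets": [{"x": -0.9, "y": 0, "z": 0.2, "ax": 0, "ay": 0, "az": 0, "gripper": 1}, {"x": -0.9, "y": 0, "z": 0.6, "ax": 0, "ay": 0, "az": 0, "gripper": 1}, {"x": 0, "y": 0, "z": 0, "ax": 0, "ay": 0, "az": 0, "gripper": 1}]}}

```text
clock: 15.53
position: [588.0, -160.5, 163.5]
ee_rot: [0.999, -0.033, -0.005, 0.0]
contact_force: [-3.1, 1.6, 7.1]
gripper_width: -0.1
grasp_force: 3.8
```

```bash
python3 red.py
```

```text
[ 588.  -160.5  163.5] [-3.1  1.6  7.1]
red 68 [[ 585. -194.  153.]
 [ 594. -156.  161.]
 [ 601. -128.  167.]]
```

Call:
{"method": "send_rows", "body": {"targets": [{"x": -0.8, "y": 0, "z": 0.7, "ax": 0, "ay": 0, "az": 0, "gripper": 1}, {"x": -0.8, "y": 0, "z": 0.9, "ax": 0, "ay": 0, "az": 0, "gripper": 1}, {"x": -0.8, "y": 0, "z": 1.1, "ax": 0, "ay": 0, "az": 0, "gripper": 1}, {"x": 0, "y": 0, "z": 0, "ax": 0, "ay": 0, "az": 0, "gripper": 1}]}}

```text
clock: 15.92
position: [562.5, -159.0, 134.9]
ee_rot: [0.999, -0.033, -0.007, -0.0]
contact_force: [-3.7, 0.9, 4.0]
gripper_width: 0.2
grasp_force: 2.1
```

```bash
python3 red.py
```

```text
[ 562.5 -159.   134.9] [-3.7  0.9  4. ]
red 69 [[ 560. -190.  126.]
 [ 570. -152.  132.]
 [ 576. -126.  139.]]
```

Call:
{"method": "send_rows", "body": {"targets": [{"x": -0.4, "y": 0, "z": 0.9, "ax": 0, "ay": 0, "az": 0, "gripper": 1}, {"x": -0.3, "y": 0, "z": 0.9, "ax": 0, "ay": 0, "az": 0, "gripper": 1}, {"x": -0.2, "y": 0, "z": 1, "ax": 0, "ay": 0, "az": 0, "gripper": 1}, {"x": -0.1, "y": 0, "z": 1, "ax": 0, "ay": 0, "az": 0, "gripper": 1}, {"x": 0, "y": 0, "z": 0.3, "ax": 0, "ay": 0, "az": 0, "gripper": 1}]}}

```text
clock: 16.38
position: [556.0, -158.4, 94.5]
ee_rot: [0.999, -0.033, -0.004, 0.0]
contact_force: [-0.7, -0.9, 0.0]
gripper_width: -0.0
grasp_force: 0.0
```

```bash
python3 red.py
```

```text
[ 556.  -158.4   94.5] [-0.7 -0.9  0. ]
red 60 [[ 543. -191.   76.]
 [ 556. -143.   82.]
 [ 562. -124.   89.]]
```

The bar has already dropped away to its down position at no load. I'll press a little more to be sure, then rise.

Call:
{"method": "send_rows", "body": {"targets": [{"x": 0, "y": 0, "z": 0.6, "ax": 0, "ay": 0, "az": 0, "gripper": 1}, {"x": 0, "y": 0, "z": 0.5, "ax": 0, "ay": 0, "az": 0, "gripper": 1}, {"x": 0, "y": 0, "z": 0.3, "ax": 0, "ay": 0, "az": 0, "gripper": 1}, {"x": 0, "y": 0, "z": 0, "ax": 0, "ay": 0, "az": 0, "gripper": 1}]}}

```text
clock: 16.77
position: [557.8, -158.5, 82.9]
ee_rot: [0.999, -0.032, -0.002, 0.0]
contact_force: [-1.2, 0.4, 3.5]
gripper_width: -0.2
grasp_force: 1.3
```

```bash
python3 red.py
```

```text
[ 557.8 -158.5   82.9] [-1.2  0.4  3.5]
red 48 [[ 548. -190.   71.]
 [ 556. -142.   80.]
 [ 561. -124.   88.]]
```

Call:
{"method": "send_rows", "body": {"targets": [{"x": 0, "y": 0, "z": 0.3, "ax": 0, "ay": 0, "az": 0, "gripper": 1}, {"x": 0, "y": 0, "z": 0, "ax": 0, "ay": 0, "az": 0, "gripper": 1}, {"x": 0, "y": 0, "z": 0, "ax": 0, "ay": 0, "az": 0, "gripper": 1}]}}

```text
clock: 17.07
position: [557.8, -158.5, 81.9]
ee_rot: [0.999, -0.032, -0.001, 0.001]
contact_force: [-3.2, 2.3, 10.8]
gripper_width: 0.1
grasp_force: 6.0
```

Call:
{"method": "send_rows", "body": {"targets": [{"x": 0, "y": 0, "z": -1, "ax": 0, "ay": 0, "az": 0, "gripper": 1}, {"x": 0, "y": 0, "z": -3, "ax": 0, "ay": 0, "az": 0, "gripper": 1}, {"x": 0, "y": 0, "z": -4, "ax": 0, "ay": 0, "az": 0, "gripper": 1}, {"x": -2, "y": 0, "z": -4, "ax": 0, "ay": 0, "az": 0, "gripper": 1}, {"x": -2, "y": 0, "z": -2, "ax": 0, "ay": 0, "az": 0, "gripper": 1}]}}

```text
clock: 17.48
position: [521.6, -156.4, 221.6]
ee_rot: [0.999, -0.032, 0.002, 0.001]
contact_force: [0.6, 0.1, 0.0]
gripper_width: -0.3
grasp_force: 0.0
```

Call:
{"method": "send_rows", "body": {"targets": [{"x": -2, "y": 0, "z": -3, "ax": 0, "ay": 0, "az": 0, "gripper": 1}, {"x": 0, "y": 0, "z": 0, "ax": 0, "ay": 0, "az": 0, "gripper": 1}, {"x": 0, "y": 0, "z": 0, "ax": 0, "ay": 0, "az": 0, "gripper": 1}]}}

```text
clock: 17.73
position: [499.8, -154.7, 249.7]
ee_rot: [0.999, -0.032, 0.001, 0.0]
contact_force: [1.6, -0.2, 0.5]
gripper_width: 0.4
grasp_force: 0.0
```

```bash
python3 red.py; python3 - <<'E'
from h import *
im,d=snap('scene'); W=cloud('scene',d); cv2.imwrite('pics/s9c.png',cv2.resize(cv2.cvtColor(im,cv2.COLOR_RGB2BGR)[140:270,160:290],None,fx=4,fy=4))
h=cv2.cvtColor(im,cv2.COLOR_RGB2HSV).astype(int);x,y,z=W[...,0],W[...,1],W[...,2]
g=(h[...,0]>60)&(h[...,0]<95)&(h[...,1]>90)&(x>380)&(x<640)&(y>-260)&(y<-60)&(z<110)
P=W[g]; nk=P[P[:,0]>550]; print(np.round(np.percentile(P,[1,50,99],axis=0)),len(nk),np.round(np.percentile(nk,[1,50,99],axis=0)))
E
```

```text
[ 499.8 -154.7  249.7] [ 1.6 -0.2  0.5]
red 92 [[ 545. -192.   71.]
 [ 554. -151.   82.]
 [ 561. -123.   86.]]
[[ 419. -178.   28.]
 [ 511. -143.   74.]
 [ 592. -119.   85.]] 36 [[ 551. -172.   24.]
 [ 575. -150.   61.]
 [ 594. -143.   77.]]
```

View pics/s9c.png

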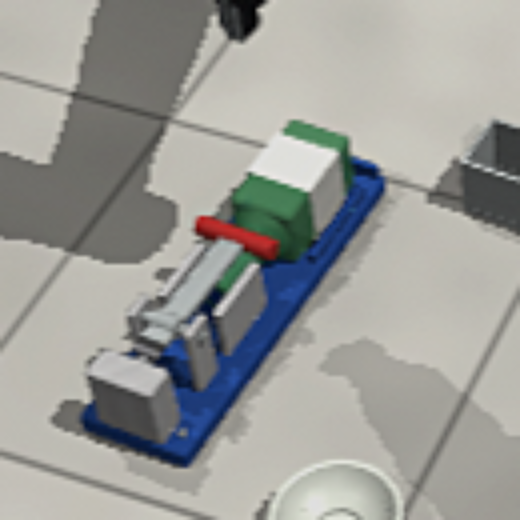

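The crop shows the lever level over the neck (red bar at 235,237), staying down with the arm clear, and the bottle seated. I'll hand it in.

```bash
python3 -c "
from bench import arm
print(arm.job_done())"
```

```text
the job is handed in; nothing more can be done
None
```

I handed the job in at about 18 s. The last picture shows the bottle seated in the cradle and the lever staying down by itself with the arm clear, but the hand-in returned no verdict.

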